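Clear the eyepieces, fetch the roof prism to the inspection stage, put the eyepieces back

TASK

The glass roof prism on the walnut stand is wanted for inspection, but the three eyepiece barrels stand in the way: first clear all three into the divided tote, each upright in the compartment matching its size, without disturbing the prism, and then set the prism gently, upright, in the middle of the yellow inspection stage. Only then put every barrel back upright in the same bay of the stand it came from, so remember which stood where. Tip nothing over and do not disturb the red hood and the brass tube.

Things in the scene. Friction and masses are not known exactly. Their poses are not given: they have to be found in the camera images.
- barrel_small: the small eyepiece barrel: loose upright aluminium cylinder, 28 mm in diameter, 80 mm tall, brass band at the foot, black eyecup on top. Origin: centre of its underside, z up. Starts in one of three flat bays of the fixed walnut stand (top 20 mm above the counter, 26 mm lips along two sides): before, left or right of the prism; which is which varies.
- barrel_medium: the medium eyepiece barrel: loose upright aluminium cylinder, 44 mm in diameter, 86 mm tall, blue band at the foot, black eyecup on top. Origin: centre of its underside, z up. Starts in one of three flat bays of the fixed walnut stand (top 20 mm above the counter, 26 mm lips along two sides): before, left or right of the prism; which is which varies.
- barrel_large: the large eyepiece barrel: loose upright aluminium cylinder, 60 mm in diameter, 92 mm tall, red band at the foot, black eyecup on top. Origin: centre of its underside, z up. Starts in one of three flat bays of the fixed walnut stand (top 20 mm above the counter, 26 mm lips along two sides): before, left or right of the prism; which is which varies.
- prism: clear glass roof prism, loose, black base and ends; 36 mm long (x), 32 mm wide (y), upright sides to 24 mm, roof ridge along x at 38 mm. Origin: centre of its underside, z up. Starts on the walnut stand (20 mm high) amid the barrels; a fixed steel plate, 40 mm wide, top 42 mm above the counter, stands 12 mm behind it. Once the barrels are gone, grip it across its width.
- cell_small: small compartment of the blue divided tote, for the small barrel: fixed grey block 84 mm square, 18 mm tall, square white-floored pocket 43 mm wide, 14 mm deep. Origin: centre of its underside, 4 mm above the counter; pocket floor at z +4 mm. The three stand in a row along x, 86 mm apart, order varies; tote walls are 22 mm high.
- cell_medium: medium compartment of the blue divided tote, for the medium barrel: fixed grey block 84 mm square, 18 mm tall, square white-floored pocket 59 mm wide, 14 mm deep. Origin: centre of its underside, 4 mm above the counter; pocket floor at z +4 mm. The three stand in a row along x, 86 mm apart, order varies; tote walls are 22 mm high.
- cell_large: large compartment of the blue divided tote, for the large barrel: fixed grey block 84 mm square, 18 mm tall, square white-floored pocket 76 mm wide, 14 mm deep. Origin: centre of its underside, 4 mm above the counter; pocket floor at z +4 mm. The three stand in a row along x, 86 mm apart, order varies; tote walls are 22 mm high.
- stage: the inspection stage: a fixed steel disc 104 mm in diameter with a yellow round pad of 90 mm on it. Origin at the centre of its underside on the counter; the flat pad top is at z = +20 mm.
- hood: bystander: red enamel objective hood, an upright loose ring 62 mm in diameter and 45 mm tall; origin at the centre of its underside. Leave alone.
- tube: bystander: brass focusing tube, an upright loose tube 34 mm in diameter and 70 mm tall; origin at the centre of its underside. Leave alone.

How it is judged (in metres and radians):
On the way, in this order (a step that is already met when the one before it is completed fails the run):
1. all three barrels stand released in their matching compartments (within 14 mm of its centre, down on the pocket floor) while the prism is still in its place (moved under 20 mm) (horizontal distance between barrel_small and cell_small below 0.014 m and z of barrel_small in the frame of cell_small below 0.01 m and angle between each of barrel_small, barrel_medium, barrel_large's own z axis and vertical below 0.12 rad and contact force between the fingers and barrel_small below 0.1 N and linear speed of each of barrel_small, barrel_medium, barrel_large below 0.05 m/s and horizontal distance between barrel_medium and cell_medium below 0.014 m and z of barrel_medium in the frame of cell_medium below 0.01 m and contact force between the fingers and barrel_medium below 0.1 N and horizontal distance between barrel_large and cell_large below 0.014 m and z of barrel_large in the frame of cell_large below 0.01 m and contact force between the fingers and barrel_large below 0.1 N and distance of prism from where it was at the start of the episode below 0.02 m), for 0.2 s.
2. the prism stands released on the inspection stage, within 15 mm of its centre, while all three barrels are still in their compartments (horizontal distance between prism and stage below 0.015 m and z of prism in the frame of stage between 0.015 and 0.026 m and angle between each of prism, barrel_small, barrel_medium, barrel_large's own z axis and vertical below 0.12 rad and contact force between the fingers and prism below 0.1 N and linear speed of prism below 0.03 m/s and horizontal distance between barrel_small and cell_small below 0.014 m and z of barrel_small in the frame of cell_small below 0.01 m and contact force between the fingers and barrel_small below 0.1 N and linear speed of each of barrel_small, barrel_medium, barrel_large below 0.05 m/s and horizontal distance between barrel_medium and cell_medium below 0.014 m and z of barrel_medium in the frame of cell_medium below 0.01 m and contact force between the fingers and barrel_medium below 0.1 N and horizontal distance between barrel_large and cell_large below 0.014 m and z of barrel_large in the frame of cell_large below 0.01 m and contact force between the fingers and barrel_large below 0.1 N), for 0.2 s.
At the end, for the whole second after the job is handed in: The prism stands upright and released on the inspection stage within 15 mm of its centre; each barrel stands upright (within 0.12 rad) and released within 14 mm of where it stood at the start; hood and tube are within 20 mm of their places; all at rest (horizontal distance between prism and stage below 0.015 m and z of prism in the frame of stage between 0.015 and 0.026 m and angle between each of prism, barrel_small, barrel_medium, barrel_large's own z axis and vertical below 0.12 rad and contact force between the fingers and prism below 0.1 N and linear speed of each of prism, barrel_small, barrel_medium, barrel_large below 0.03 m/s and distance of each of barrel_small, barrel_medium, barrel_large from where it was at the start of the episode below 0.014 m and contact force between the fingers and barrel_small below 0.1 N and contact force between the fingers and barrel_medium below 0.1 N and contact force between the fingers and barrel_large below 0.1 N and distance of each of hood, tube from where it was at the start of the episode below 0.02 m); the robot touches nothing.
It fails at once if a barrel or the prism was tipped over (beyond 0.7 rad) (angle between any of barrel_small, barrel_medium, barrel_large, prism's own z axis and vertical above 0.7 rad).
It fails at once if the hood or the tube was disturbed (moved over 20 mm) (distance of any of hood, tube from where it was at the start of the episode above 0.02 m).
It fails at once if the prism was let fall onto the inspection stage from over about 12 mm (falling unheld at over 0.5 m/s) or slammed on it (over 60 N) ((horizontal distance between prism and stage below 0.07 m and contact force between the fingers and prism below 0.1 N and linear speed of prism above 0.5 m/s) or contact force between prism and stage above 60 N).
It also fails if it takes over 138 s, if anything falls off the work surface, if the arm or the gripper's body presses on something with over 40 N, if the wrist force passes 120 N, or if a joint passes its speed limit or range.

ROBOT

A 6-joint arm with a two-finger parallel gripper is mounted at the origin on the work surface. World frame = base frame: x ahead of the robot, y to its left, z up, the work surface at z = 0. Lengths are in m, angles in degrees, forces in N, time in s.
With the tool pointing down it reaches from about 0.4 to 0.825 m from the base axis. Payload 7 kg.
Tool frame: the origin (TCP) lies between the finger pads; the fingertips stand 14 mm ahead of it and the grasp point (between the pads) lies 5 mm behind it (r.tips_ahead is the distance from the TCP to the fingertips, in m); z points along the fingers, y is the direction in which the jaws open and shut (so a half turn about z gives the same grasp; the last joint's range is limited). The gripper opens to 88 mm and grips with 3 to 60 N. Pads are 19 mm wide; open, the fingers measure 130 mm over their backs; the gripper's body (78 mm by 193 mm) begins 47 mm behind the grasp point.
Start: joints at [86.236, 20.546, 0.682, 0, -70.136, -16.507], TCP at [0.234, 0.633, 0.241] pointing down, gripper open.
Joint ranges: [-176.03, 176.03], [-82.01, 121.73], [-58.28, 71.71], [-173.87, 95.51], [-174.79, -0.11], [-173.66, 173.66]. Speed limits (degrees/s): [136.94, 136.94, 172.46, 180, 180, 180].

INTERFACE

Orientations are given as [roll, pitch, yaw] about the fixed x, y, z axes, in that order (R = Rz(yaw) Ry(pitch) Rx(roll)).
In Python, from plant import r gives the robot as it stands.
- The arm moves only by the tool apply_moves, never from a script. Its arguments are lists of equal length, an entry for each row: "slide": the shift along the tool's x, y, z as a fraction of full scale, a list of three; "turn": the turn, a rotation vector about the tool's x, y, z as a fraction of full scale, a list of three; "jaw": the closure, from 0 (fully open) to 1 (shut). In form: {"slide": [[dx, dy, dz], ...], "turn": [[wx, wy, wz], ...], "jaw": [jaw, ...]}. A call has 1 to 8 rows; each row shifts and turns the commanded pose from where the row before left it, along the tool's axes as they then stand; what a row does not reach is not made up. Full scale, the value 1, is 0.1 m for a shift and 1.5 rad for a turn. A row lasts 1/10 s, in which the tool goes at most 50 mm and 8.59 degrees, less where a joint would pass 70% of its speed; a pose out of reach is approached as far as the arm can. A call with a number of a shift or a turn outside -1 to 1 is refused whole. A call with a gripper value outside its range is refused whole. The fingers move at their own pace and stop on an object; "newtons" is the grip in N (left out, the last holds). Time passes only in rows, so rows that do not move let the fingers close. It gives the time, the measured TCP pose, the force and the opening at its end, in the units of the state.
- r.get_state(): the state, without advancing time (a new reading comes with each control period).
- r.capture(name): name is "side" or "top"; returns a dict with "pixels" (400x640x3 uint8, blue, green, red), "depth" (400x640 float32, m along the optical axis (not along the pixel's ray), 0 where there is no reading), "fx", "fy", "cx", "cy" (pixels), "rvec" (rotation vector, rad) and "tvec" (3), from world to camera coordinates, as OpenCV has them. Camera axes: x right, y down, z forward; pixel columns grow to the right and rows downward; lengths in m; the calibration is good to about 2 mm. A picture is of the moment at which its call begins.
- r.close_job(): hands the job in, once; it reports no verdict.
The state is a dict: "time_s": time; "joints": joint angles; "qd": joint speeds; "joint_torque": joint torques, N m; "tcp_pos": TCP position; "eef_rot": TCP orientation; "contact_force": force on the tool from outside, world axes, zero at the start; "moment": the same for the moment, N m; "gripper_width": finger opening in m.
Only numpy, scipy, OpenCV 4.12 (cv2) and the standard library are available. Lean on these libraries where they do the work, as an engineer would, in place of code of your own. Each camera call takes 0.05 s, during which the arm holds its last target.

## Working session

There is one attempt and no reset: what is moved stays moved. The work goes in short steps, Python scripts to look and compute and a tool call to move; the robot and the scene stay as the last step left them, time stands still between calls to the robot, and variables do not carry over. Pictures are saved under pics/ and viewed, and the job is handed in when it is done.

Besides the shell and the picture viewer there is one more tool, called after "Call:" as name(argument=value, ...), one argument or row to a line, values as JSON. apply_moves: Moves the arm, as the interface text tells. Shift numbers are shares of 0.1 m and turn numbers shares of 1.5 rad, none past 1 either way. Its arguments: {"type":"object","properties":{"slide":{"type":"array"},"turn":{"type":"array"},"jaw":{"type":"array"},"newtons":{"type":"number"}},"required":["slide","turn","jaw"]}

```bash
ls; mkdir -p pics
python3 - <<'E'
from plant import r
import cv2,numpy as np
s=r.get_state();print({k:np.round(v,4).tolist() for k,v in s.items()}, r.tips_ahead)
for n in("side","top"):
    c=r.capture(n);cv2.imwrite(f"pics/{n}0.png",c["pixels"]);R=cv2.Rodrigues(c["rvec"])[0];print(n,c["fx"],c["cx"],c["cy"],(-R.T@c["tvec"].ravel()),R)
    np.savez(f"{n}0.npz",**c)
E
```

```text
pics
{'time_s': 0.0, 'joints': [86.2351, 20.591, 0.6334, -0.0205, -70.1345, -16.5073], 'qd': [-0.0058, -0.0063, -0.0432, 0.0139, -0.0024, 0.0736], 'joint_torque': [-0.0003, -58.2716, 29.3039, 6.9965, 0.0068, -0.0002], 'tcp_pos': [0.2337, 0.6327, 0.2396], 'eef_rot': [179.9063, -0.0077, -20.2791], 'contact_force': [0.5078, -0.4505, -0.3409], 'moment': [0.0038, 0.0429, -0.0233], 'gripper_width': 0.0875} 0.014
side 381.8156354483534 318.10175750230866 200.73706956053746 [ 0.46742933 -0.54768886  0.70687893] [[ 0.98778675 -0.15479474  0.01777414]
 [-0.10660005 -0.75458974 -0.64748031]
 [ 0.11363873  0.63767775 -0.76187488]]
top 494.2236206435027 309.035643529659 202.02913283104434 [ 0.41024545 -0.01345513  1.23856732] [[-1.54898498e-02 -9.99877099e-01 -2.41887055e-03]
 [-9.93969145e-01  1.56608921e-02 -1.08536052e-01]
 [ 1.08560594e-01  7.23075556e-04 -9.94089571e-01]]
```

View pics/side0.png

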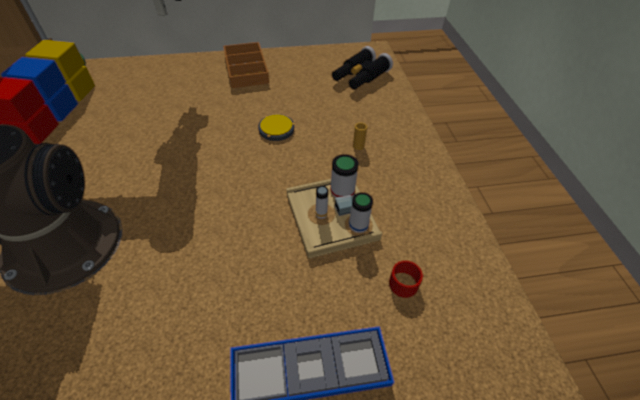

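View pics/top0.png

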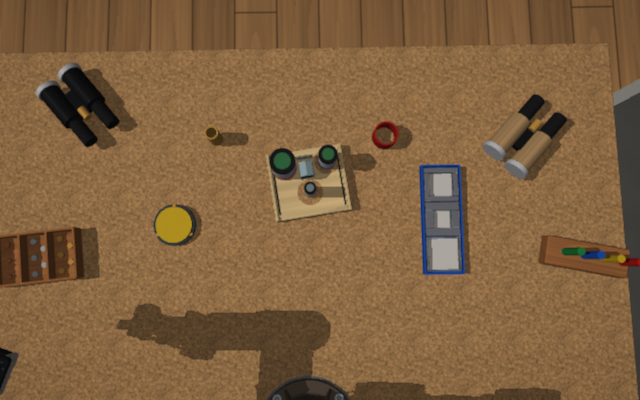

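Run:
```python
import cv2,numpy as np
t=np.load("top0.npz")["pixels"];s=np.load("side0.npz")["pixels"]
a=cv2.resize(t[130:230,250:410],None,fx=5,fy=5,interpolation=cv2.INTER_CUBIC)
b=cv2.resize(s[140:265,270:430],None,fx=4.7,fy=4.7,interpolation=cv2.INTER_CUBIC)
c=cv2.resize(t[155:285,400:480],None,fx=4.5,fy=4.5,interpolation=cv2.INTER_CUBIC)
for n,i in zip("abc",(a,b,c)): cv2.imwrite(f"pics/crop_{n}.png",i)
```

```text
(no output)
```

View pics/crop_a.png

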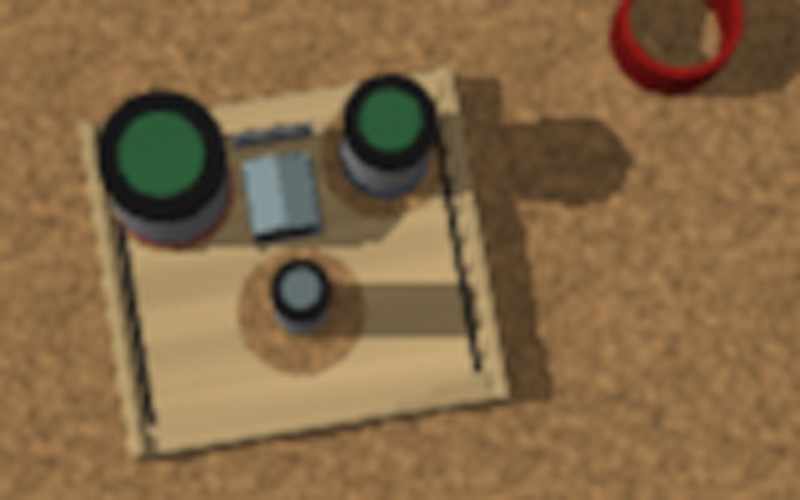

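View pics/crop_b.png

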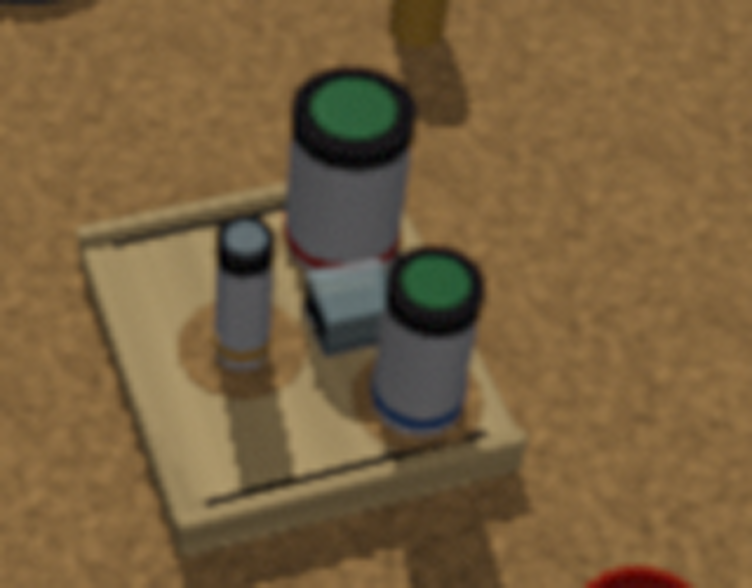

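View pics/crop_c.png

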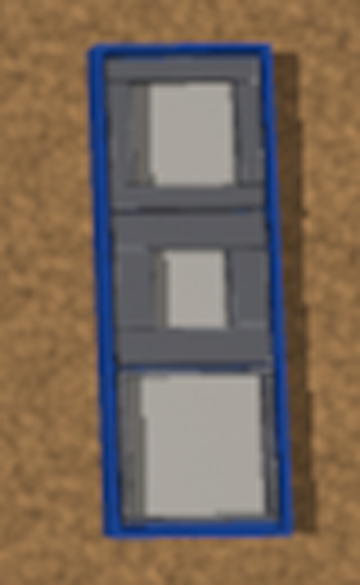

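```bash
cat > h.py <<'E'
import numpy as np,cv2
def cloud(c):
    d=c["depth"];v,u=np.mgrid[0:d.shape[0],0:d.shape[1]]
    P=np.stack([(u-c["cx"])/c["fx"]*d,(v-c["cy"])/c["fy"]*d,d],-1)
    R=cv2.Rodrigues(c["rvec"])[0]
    W=(P-c["tvec"].ravel())@R; W[d==0]=np.nan
    return W
def ray(c,u,v,z):
    R=cv2.Rodrigues(c["rvec"])[0];o=-R.T@c["tvec"].ravel()
    d=R.T@np.array([(u-c["cx"])/c["fx"],(v-c["cy"])/c["fy"],1.]);return o+d*(z-o[2])/d[2]
def rayl(c,u,v):
    R=cv2.Rodrigues(c["rvec"])[0];o=-R.T@c["tvec"].ravel()
    d=R.T@np.array([(u-c["cx"])/c["fx"],(v-c["cy"])/c["fy"],1.]);return o,d/np.linalg.norm(d)
def tri(a,b):
    (o1,d1),(o2,d2)=a,b
    t=np.linalg.lstsq(np.stack([d1,-d2],1),o2-o1,rcond=None)[0]
    p,q=o1+t[0]*d1,o2+t[1]*d2;return (p+q)/2,np.linalg.norm(p-q)
def blobs(m,minA=15):
    n,l,st,ce=cv2.connectedComponentsWithStats(m.astype(np.uint8));
    return [(ce[i].round(2),st[i].tolist()) for i in range(1,n) if st[i][4]>=minA]
E
python3 - <<'E'
from h import *
T=np.load("top0.npz");S=np.load("side0.npz");np.set_printoptions(precision=4,suppress=True)
for n,c in(("T",T),("S",S)):
    h=cv2.cvtColor(c["pixels"],cv2.COLOR_BGR2HSV).astype(int);H,Sa,V=h[...,0],h[...,1],h[...,2]
    print(n,"green",blobs((abs(H-70)<20)&(Sa>90)&(V>30)))
    print("yellow",blobs((abs(H-26)<6)&(Sa>200)&(V>120),200))
    print("blue",blobs((abs(H-112)<12)&(Sa>150),100))
    print("white",blobs((Sa<35)&(V>120),60)[:12])
W=cloud(T);
print("depth z table",np.nanmedian(W[180:200,100:140,2]), "valid",(T["depth"]>0).mean())
g=W[140:225,262:360]
from scipy.ndimage import label
m=g[...,2]>0.085
l,n=label(m)
for i in range(1,n+1):
    p=g[l==i]
    if len(p)>15:
        (c,rad)=cv2.minEnclosingCircle(p[p[:,2]>np.percentile(p[:,2],20),:2].astype(np.float32));print(len(p),p.min(0),p.max(0),(p.min(0)+p.max(0))/2,c,rad)
E
```

```text
T green [(array([327.64, 153.51]), [321, 147, 14, 14, 135]), (array([281.7 , 160.42]), [273, 152, 18, 18, 250]), (array([573.62, 251.02]), [562, 248, 24, 7, 154])]
yellow [(array([173.5 , 224.38]), [156, 207, 36, 35, 973])]
blue [(array([438.98, 220.04]), [420, 165, 45, 109, 768]), (array([593.91, 254.65]), [581, 251, 24, 8, 127])]
white [(array([62.64, 70.41]), [58, 64, 12, 15, 64]), (array([40.47, 88.47]), [36, 83, 11, 13, 60]), (array([494.75, 146.04]), [485, 141, 19, 13, 91]), (array([516.97, 164.64]), [508, 159, 18, 13, 92]), (array([302.51, 168.45]), [299, 161, 9, 15, 75]), (array([442.05, 184.3 ]), [433, 173, 19, 23, 421]), (array([442.94, 218.93]), [436, 211, 14, 17, 223]), (array([444.4 , 253.34]), [431, 238, 28, 32, 839])]
S green [(array([344.86, 162.55]), [336, 156, 19, 14, 214]), (array([362.4 , 199.52]), [355, 194, 16, 12, 149])]
yellow [(array([49.58, 48.39]), [27, 40, 46, 18, 507]), (array([275.76, 124.27]), [261, 115, 31, 20, 493])]
blue [(array([45.28, 83.23]), [2, 58, 75, 63, 1997]), (array([317.7, 369.8]), [231, 327, 162, 73, 1327])]
white [(array([358.71, 362.48]), [341, 348, 36, 29, 796]), (array([260.66, 377.43]), [239, 356, 46, 44, 1644]), (array([310.39, 369.05]), [298, 359, 26, 21, 406])]
depth z table -0.0026501065319484915 valid 0.99608984375
306 [ 0.6233 -0.0798  0.0868] [ 0.6683 -0.0375  0.1091] [ 0.6458 -0.0586  0.098 ] (0.646077573299408, -0.0585867278277874) 0.02253335528075695
562 [0.5999 0.0183 0.0856] [0.6605 0.0766 0.1171] [0.6302 0.0475 0.1013] (0.6303071975708008, 0.04808444529771805) 0.030672673135995865
127 [ 0.5535 -0.0295  0.0852] [ 0.582  -0.0014  0.1027] [ 0.5677 -0.0155  0.094 ] (0.567964494228363, -0.015983477234840393) 0.01465399470180273
```

Run:
```python
from h import *
T=np.load("top0.npz");S=np.load("side0.npz");np.set_printoptions(precision=4,suppress=True)
print("large",tri(rayl(T,281.7,160.42),rayl(S,344.86,162.55)),ray(T,281.7,160.42,.112),ray(S,344.86,162.55,.112))
print("med",tri(rayl(T,327.64,153.51),rayl(S,362.4,199.52)),ray(T,327.64,153.51,.106),ray(S,362.4,199.52,.106))
print("stage",tri(rayl(T,173.5,224.38),rayl(S,275.76,124.27)),ray(T,173.5,224.38,.02),ray(S,275.76,124.27,.02))
for n,a,b in(("cm",(442.05,184.3),(358.71,362.48)),("cs",(442.94,218.93),(310.39,369.05)),("cl",(444.4,253.34),(260.66,377.43))):
    print(n,ray(T,*a,.008),ray(S,*b,.008))
# small disc
for n,c,(x0,y0,x1,y1) in(("T",T,(302,180,318,192)),("S",S,(314,184,330,196))):
    h=cv2.cvtColor(c["pixels"],cv2.COLOR_BGR2HSV).astype(int)[y0:y1,x0:x1];print(n);print(h[...,2]);print(h[...,1])
W=cloud(T);g=W[150:285,405:480]
for lo in(.012,.016):
    m=(g[...,2]>lo);p=g[m][:,:2].astype(np.float32)
    r=cv2.minAreaRect(p*1000);print(lo,r)
# blue mask top points
h=cv2.cvtColor(T["pixels"],cv2.COLOR_BGR2HSV).astype(int);b=(abs(h[...,0]-112)<12)&(h[...,1]>150)
b[:, :400]=0;b[:,480:]=0
ys,xs=np.nonzero(b);P=np.array([ray(T,x,y,.022)[:2] for x,y in zip(xs,ys)],np.float32);print(cv2.minAreaRect(P*1000))
```

```text
large (array([0.6311, 0.0489, 0.1157]), np.float64(0.0013924937924618918)) [0.6311 0.0491 0.112 ] [0.6329 0.0527 0.112 ]
med (array([ 0.6468, -0.0577,  0.11  ]), np.float64(0.0013349941803941809)) [ 0.647  -0.0577  0.106 ] [ 0.6487 -0.0544  0.106 ]
stage (array([0.4939, 0.3225, 0.0221]), np.float64(0.001975916721256968)) [0.4931 0.323  0.02  ] [0.495  0.3253 0.02  ]
cm [ 0.5842 -0.3475  0.008 ] [ 0.5847 -0.3439  0.008 ]
cs [ 0.497  -0.3458  0.008 ] [ 0.4986 -0.3421  0.008 ]
cl [ 0.4116 -0.3456  0.008 ] [ 0.4121 -0.3429  0.008 ]
T
[[147 161 173 166 156 148 138 145 160 159 144 144 158 164 171 175]
 [175 170 162 151 143 132 112 117 128 126 122 132 138 141 151 161]
 [163 163 157 139 118  91  53  43  45  44  67 100 124 136 135 140]
 [145 150 142 109  60  23  38  57  64  54  31  43  92 130 143 142]
 [133 136 121  70  30  61  86  96 100  93  70  40  47 109 146 150]
 [135 130  96  35  50  92 110 111 111 111 103  70  24  82 129 143]
 [150 130  75  30  74 105 112 111 111 110 111  89  40  47  91 115]
 [152 130  66  33  84 112 111 111 110 111 110  94  52  31  62  87]
 [150 130  65  31  81 111 11
[... 2274 characters left out ...]
38  36  34  34  36  34  31  35  48  38 109 112]
 [ 98 106 103  42  37  32  33  34  30  32  32  34  45  36 109 114]
 [101 107 108  60  44  34  32  32  32  33  32  38  50  70 107 111]
 [100 108 109  54  26  36  37  35  29  30  31  33  62  87 113 109]
 [100 107 120 102  51  16  20  41  29  36  27  36  80 103 109 104]
 [ 99 105 115  77  39  14  34  11  31  11  27   0  77 122 110 100]]
0.012 ((496.713623046875, -341.9190979003906), (100.46463012695312, 271.4180908203125), 89.71000671386719)
0.016 ((496.59075927734375, -341.91845703125), (100.46463012695312, 271.1723937988281), 89.71000671386719)
((497.45245361328125, -338.4422607421875), (100.38052368164062, 267.8482666015625), 89.70774841308594)
```

Run:
```python
from h import *
T=np.load("top0.npz");S=np.load("side0.npz");np.set_printoptions(precision=4,suppress=True)
def cen(c,x0,y0,x1,y1):
    w=np.clip(c["pixels"][y0:y1,x0:x1].max(-1).astype(float)-60,0,60);h=cv2.cvtColor(c["pixels"],cv2.COLOR_BGR2HSV)[y0:y1,x0:x1,1];w[h>45]=0
    v,u=np.mgrid[y0:y1,x0:x1];return (u*w).sum()/w.sum(),(v*w).sum()/w.sum()
a=cen(T,302,180,318,193);b=cen(S,317,186,328,194);print(a,b,tri(rayl(T,*a),rayl(S,*b)),ray(T,*a,.1),ray(S,*b,.1))
print("prism",ray(T,306.3,169.5,.045))
# foot checks from side: band bottom px (from crop b /4.7 +270,140)
for n,(x,y) in dict(small=(242,366),med=(417,430)).items(): print(n,"front foot",ray(S,270+x/4.7,140+y/4.7,.02))
```

```text
(np.float64(309.6452527161077), np.float64(187.27444496929618)) (np.float64(321.7622585438336), np.float64(190.04309063893015)) (array([ 0.5691, -0.0146,  0.1038]), np.float64(0.0011507939221196961)) [ 0.5691 -0.0146  0.1   ] [ 0.5703 -0.0112  0.1   ]
prism [ 0.6208 -0.0071  0.045 ]
small front foot [ 0.5696 -0.0244  0.02  ]
med front foot [ 0.6452 -0.0737  0.02  ]
```

Call:
apply_moves(
  slide=[
    [0,0,-0.1],
    [0,0,0],
    [0,0,0],
    [0,0,0],
  ],
  turn=[
    [0,0,-0.085],
    [0,0,-0.085],
    [0,0,-0.085],
    [0,0,-0.083],
  ],
  jaw=[0,0,0,0],
  newtons=30,
)

```text
time_s: 0.5
tcp_pos: [0.2337, 0.6329, 0.2501]
eef_rot: [180.0, 0.0, 9.1]
contact_force: [-0.1, 0.3, -0.5]
gripper_width: 0.0877
```

Call:
apply_moves(
  slide=[
    [0.08,0.2,0],
    [0.15,0.37,0],
    [0.15,0.37,0],
    [0.15,0.37,0],
    [0.15,0.37,0],
    [0.15,0.37,0],
    [0.15,0.37,0],
    [0.15,0.37,0],
  ],
  turn=[
    [0,0,0],
    [0,0,0],
    [0,0,0],
    [0,0,0],
    [0,0,0],
    [0,0,0],
    [0,0,0],
    [0,0,0],
  ],
  jaw=[0,0,0,0,0,0,0,0],
)

```text
time_s: 1.3
tcp_pos: [0.3885, 0.373, 0.2504]
eef_rot: [180.0, 0.0, 8.8]
contact_force: [0.4, 1.6, -0.7]
gripper_width: 0.0875
```

Call:
apply_moves(
  slide=[
    [0.15,0.37,0],
    [0.15,0.37,0],
    [0.15,0.37,0],
    [0.15,0.37,0],
    [0.15,0.37,0],
    [0.15,0.37,0],
    [0.15,0.37,0],
    [0.15,0.37,0],
  ],
  turn=[
    [0,0,0],
    [0,0,0],
    [0,0,0],
    [0,0,0],
    [0,0,0],
    [0,0,0],
    [0,0,0],
    [0,0,0],
  ],
  jaw=[0,0,0,0,0,0,0,0],
)

```text
time_s: 2.1
tcp_pos: [0.5523, 0.0989, 0.2504]
eef_rot: [-180.0, 0.0, 8.8]
contact_force: [0.6, 1.7, -0.6]
gripper_width: 0.0877
```

Call:
apply_moves(
  slide=[
    [0.18,0.4,0],
    [0.18,0.4,0],
    [0.18,0.4,0],
    [0.17,0.4,0.2],
    [0,0.08,0.3],
    [0,0,0],
  ],
  turn=[
    [0,0,0],
    [0,0,0],
    [0,0,0],
    [0,0,0],
    [0,0,0],
    [0,0,0],
  ],
  jaw=[0,0,0,0,0,0],
)

```text
time_s: 2.7
tcp_pos: [0.6451, -0.0566, 0.1953]
eef_rot: [-179.9, 0.5, 8.6]
contact_force: [-0.3, -0.9, -0.3]
gripper_width: 0.0876
```

```bash
cat > look.py <<'E'
import sys
from plant import r
from h import *
n=sys.argv[1]
out=[]
for k,(x0,y0,x1,y1) in(("top",eval(sys.argv[2])),("side",eval(sys.argv[3]))):
    c=r.capture(k);np.savez(f"{k}_{n}.npz",**c);p=c["pixels"][y0:y1,x0:x1];f=480/p.shape[0];f=min(f,390/p.shape[1])
    q=cv2.resize(p,None,fx=f,fy=f,interpolation=cv2.INTER_CUBIC);q=cv2.copyMakeBorder(q,0,480-q.shape[0],0,395-q.shape[1],cv2.BORDER_CONSTANT);out.append(q)
cv2.imwrite(f"pics/{n}.png",np.hstack(out));print(r.get_state()["tcp_pos"])
E
python3 look.py l1 '(250,110,410,240)' '(270,80,430,270)'
```

```text
[ 0.64724274 -0.05480479  0.2003092 ]
```

View pics/l1.png

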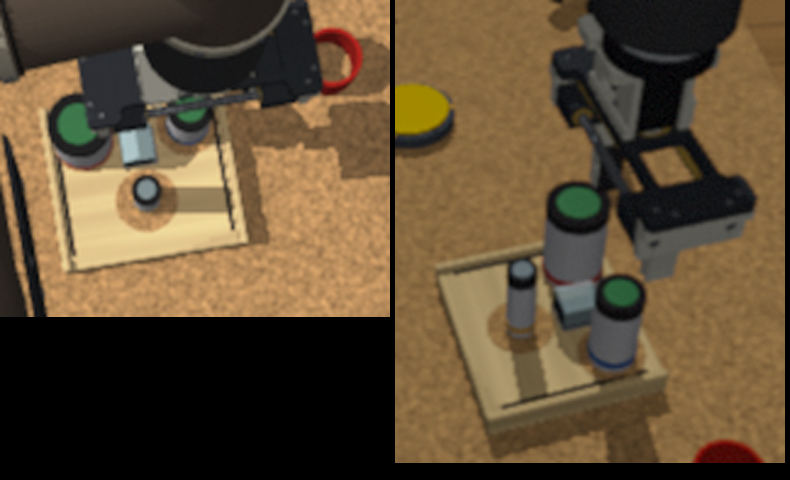

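Run:
```python
from h import *
S=np.load("side_l1.npz")
ps=np.array([[.6472+.153*s,-.0548-.988*s,.1863] for s in(-.044,0,.044)])
q=cv2.projectPoints(ps,S["rvec"],S["tvec"],np.array([[S["fx"],0,S["cx"]],[0,S["fy"],S["cy"]],[0,0,1]]),None)[0][:,0]
print(q, (q-[270,80])*390/160+[395,0])
```

```text
[[357.70125594 157.37779236]
 [366.14560338 172.53074357]
 [375.23625692 188.84345814]] [[608.77181135 188.60836888]
 [629.35490824 225.54368746]
 [651.51337624 265.30592922]]
```

Call:
apply_moves(
  slide=[
    [0,0,0.3],
    [0,0,0.3],
    [0,0,0.3],
    [0,0,0.15],
    [0,0,0.1],
    [0,0,0],
    [0,0,0],
  ],
  turn=[
    [0,0,0],
    [0,0,0],
    [0,0,0],
    [0,0,0],
    [0,0,0],
    [0,0,0],
    [0,0,0],
  ],
  jaw=[0,0,0,0,0,0,0],
)

```text
time_s: 3.5
tcp_pos: [0.6487, -0.054, 0.0873]
eef_rot: [180.0, -0.1, 8.8]
contact_force: [0.0, 0.1, -0.3]
gripper_width: 0.0879
```

```bash
python3 look.py l2 '(250,110,410,240)' '(300,120,420,240)'
```

```text
[ 0.64869706 -0.05430806  0.08732319]
```

View pics/l2.png

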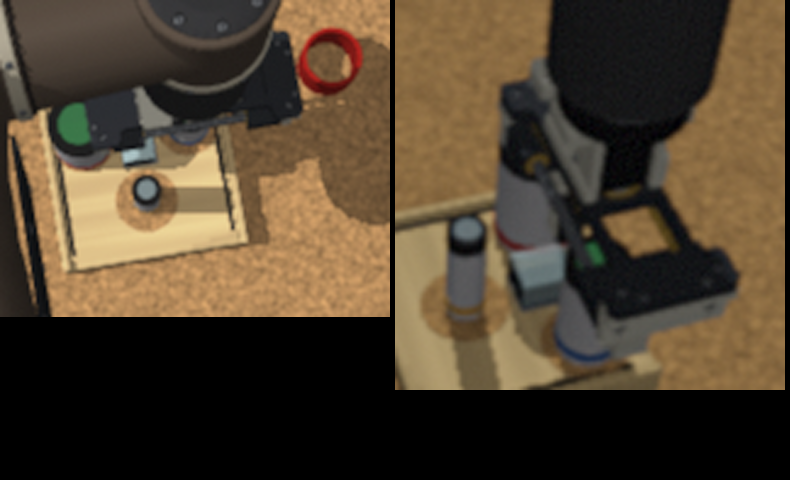

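Run:
```python
from h import *
S=np.load("side_l2.npz")
K=np.array([[S["fx"],0,S["cx"]],[0,S["fy"],S["cy"]],[0,0,1]])
ey=np.array([.153,-.988,0]);ex=np.array([.988,.153,0]);t=np.array([.6487,-.0543,.0733])
ps=np.array([t+ey*(.044+a)+ex*b for a in(0,.021) for b in (-.0095,.0095)]+[[.648,-.056,.02],[.648,-.056,.106]])
q=cv2.projectPoints(ps,S["rvec"],S["tvec"],K,None)[0][:,0]
im=cv2.resize(S["pixels"][120:240,300:420],None,fx=5,fy=5,interpolation=cv2.INTER_CUBIC)
for p in (q-[300,120])*5: cv2.circle(im,tuple(int(x) for x in p+2),3,(0,0,255),-1)
cv2.imwrite("pics/l2b.png",im)
```

```text
(no output)
```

View pics/l2b.png

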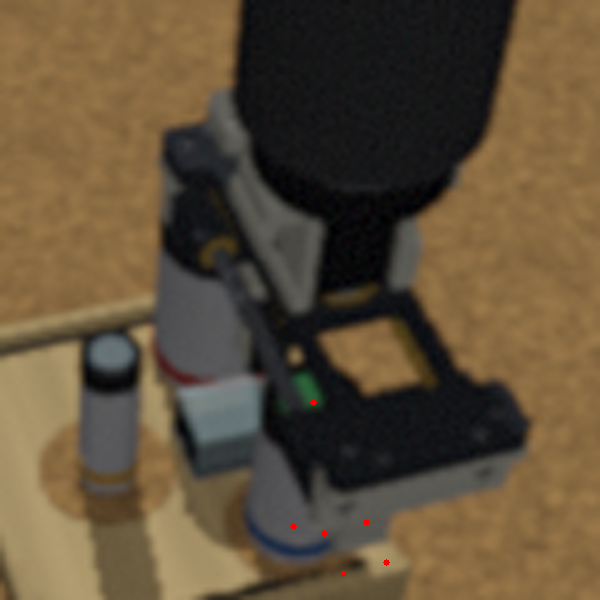

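Call:
apply_moves(
  slide=[
    [0,0,0],
    [0,0,0],
    [0,0,0],
    [0,0,0],
    [0,0,0],
    [0,0,0],
    [0,0,0],
    [0,0,0],
  ],
  turn=[
    [0,0,0],
    [0,0,0],
    [0,0,0],
    [0,0,0],
    [0,0,0],
    [0,0,0],
    [0,0,0],
    [0,0,0],
  ],
  jaw=[0.3,0.6,0.9,1,1,1,1,1],
  newtons=30,
)

```text
time_s: 4.4
tcp_pos: [0.6477, -0.0549, 0.0855]
eef_rot: [180.0, 0.0, 8.8]
contact_force: [-0.2, -1.1, 0.2]
gripper_width: 0.0438
```

Call:
apply_moves(
  slide=[
    [0,0,-0.1],
    [0,0,-0.2],
    [0,0,-0.3],
    [0,0,-0.3],
    [0,0,-0.3],
    [0,0,-0.1],
    [0,0,0],
    [0,0,0],
  ],
  turn=[
    [0,0,0],
    [0,0,0],
    [0,0,0],
    [0,0,0],
    [0,0,0],
    [0,0,0],
    [0,0,0],
    [0,0,0],
  ],
  jaw=[1,1,1,1,1,1,1,1],
)

```text
time_s: 5.2
tcp_pos: [0.6469, -0.0546, 0.2144]
eef_rot: [-180.0, 0.1, 8.8]
contact_force: [-0.4, 0.1, -2.6]
gripper_width: 0.0437
```

```bash
cat > d.py <<'E'
import sys
from plant import r
import numpy as np
s=r.get_state();p=s["tcp_pos"];y=np.radians(s["eef_rot"][2]);t=np.array([float(a) for a in sys.argv[1:4]])
d=t-p;print("tcp",p.round(4),"rot",s["eef_rot"].round(2),"w",s["gripper_width"],"slide mm:",(np.array([d[0]*np.cos(y)+d[1]*np.sin(y),d[0]*np.sin(y)-d[1]*np.cos(y),-d[2]])*1000).round(1))
E
python3 d.py .5835 -.3455 .22; python3 look.py l3 '(250,110,410,240)' '(270,80,430,270)'
```

```text
tcp [ 0.6469 -0.0546  0.2144] rot [-1.7996e+02  9.0000e-02  8.7600e+00] w 0.043703241235137615 slide mm: [-107.   277.8   -5.6]
[ 0.64671053 -0.0547689   0.21365519]
```

View pics/l3.png

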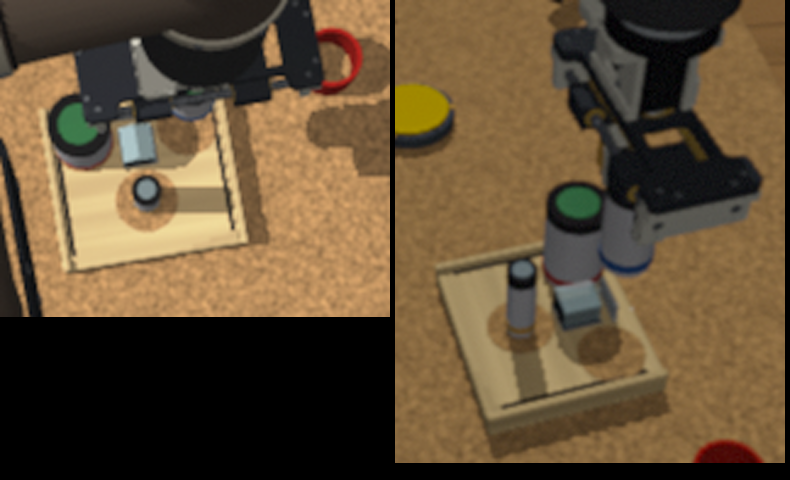

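Call:
apply_moves(
  slide=[
    [-0.06,0.15,0],
    [-0.13,0.33,0],
    [-0.14,0.38,0],
    [-0.14,0.38,0],
    [-0.14,0.38,0],
    [-0.14,0.38,0],
    [-0.14,0.38,0],
    [-0.12,0.25,0],
  ],
  turn=[
    [0,0,0],
    [0,0,0],
    [0,0,0],
    [0,0,0],
    [0,0,0],
    [0,0,0],
    [0,0,0],
    [0,0,0],
  ],
  jaw=[1,1,1,1,1,1,1,1],
)

```text
time_s: 6.1
tcp_pos: [0.5864, -0.3329, 0.2141]
eef_rot: [-180.0, 0.1, 8.7]
contact_force: [0.1, 1.4, -0.8]
gripper_width: 0.0437
```

Call:
apply_moves(
  slide=[
    [-0.05,0.13,0],
    [0,0,0.2],
    [0,0,0.3],
    [0,0,0],
    [0,0,0],
  ],
  turn=[
    [0,0,0],
    [0,0,0],
    [0,0,0],
    [0,0,0],
    [0,0,0],
  ],
  jaw=[1,1,1,1,1],
)

```text
time_s: 6.6
tcp_pos: [0.5847, -0.3436, 0.1651]
eef_rot: [-180.0, 0.1, 8.8]
contact_force: [0.3, 0.2, -0.6]
gripper_width: 0.0437
```

```bash
python3 d.py .5835 -.3455 .076; python3 look.py l4 '(360,130,510,290)' '(220,230,420,400)'
```

```text
tcp [ 0.5847 -0.3436  0.1651] rot [-1.7997e+02  1.3000e-01  8.8100e+00] w 0.043668690034477736 slide mm: [-1.5  1.7 89.1]
[ 0.58595684 -0.34384552  0.16702886]
```

View pics/l4.png

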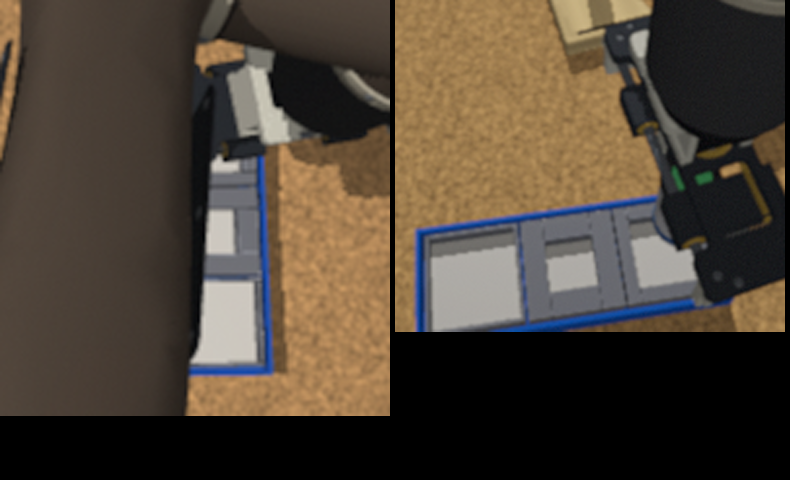

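Call:
apply_moves(
  slide=[
    [-0.01,0.01,0.3],
    [0,0,0.3],
    [0,0,0.1],
    [0,0,0.08],
    [0,0,0.05],
    [0,0,0.04],
    [0,0,0],
    [0,0,0],
  ],
  turn=[
    [0,0,0],
    [0,0,0],
    [0,0,0],
    [0,0,0],
    [0,0,0],
    [0,0,0],
    [0,0,0],
    [0,0,0],
  ],
  jaw=[1,1,1,1,1,1,1,1],
)

```text
time_s: 7.5
tcp_pos: [0.5846, -0.345, 0.0793]
eef_rot: [180.0, -0.1, 8.8]
contact_force: [-0.1, 0.1, -2.7]
gripper_width: 0.0436
```

```bash
python3 d.py .5835 -.3455 .0745; python3 look.py l5 '(360,130,510,290)' '(290,270,420,400)'
```

```text
tcp [ 0.5846 -0.345   0.0793] rot [ 1.7997e+02 -5.0000e-02  8.7800e+00] w 0.043581152859126324 slide mm: [-1.2  0.3  4.8]
[ 0.58459021 -0.34499047  0.07927251]
```

View pics/l5.png

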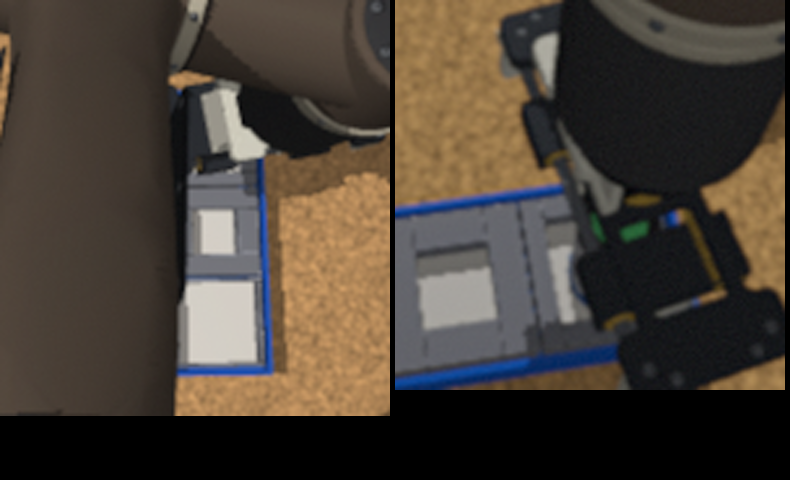

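Run:
```python
from h import *
S=np.load("side_l5.npz")
for x,y in((548,285),(575,275),(578,295)):
    for z in(.008,.013,.03): print(x,y,z,ray(S,290+(x-395)/3,270+y/3,z).round(4))
i=S["pixels"][330:392,325:380];cv2.imwrite("pics/l5b.png",cv2.resize(i,None,fx=10,fy=9,interpolation=cv2.INTER_CUBIC))
```

```text
548 285 0.008 [ 0.5528 -0.3434  0.008 ]
548 285 0.013 [ 0.5522 -0.3449  0.013 ]
548 285 0.03 [ 0.5501 -0.3499  0.03  ]
575 275 0.008 [ 0.5697 -0.3403  0.008 ]
575 275 0.013 [ 0.569  -0.3417  0.013 ]
575 275 0.03 [ 0.5665 -0.3468  0.03  ]
578 295 0.008 [ 0.5691 -0.3516  0.008 ]
578 295 0.013 [ 0.5684 -0.353   0.013 ]
578 295 0.03 [ 0.5659 -0.3577  0.03  ]
```

View pics/l5b.png

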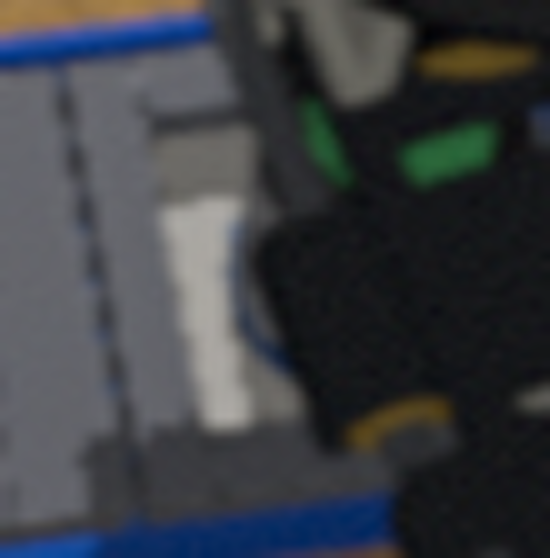

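Call:
apply_moves(
  slide=[
    [-0.03,0,0],
    [0,0,0.02],
    [0,0,0.02],
    [0,0,0],
  ],
  turn=[
    [0,0,0],
    [0,0,0],
    [0,0,0],
    [0,0,0],
  ],
  jaw=[1,1,1,1],
)

```text
time_s: 8.0
tcp_pos: [0.581, -0.3452, 0.0741]
eef_rot: [-180.0, 0.0, 8.8]
contact_force: [-0.6, -0.3, -1.3]
gripper_width: 0.0439
```

Call:
apply_moves(
  slide=[
    [0,0,0.01],
    [0,0,0],
    [0,0,0],
    [0,0,0],
    [0,0,0],
    [0,0,0],
  ],
  turn=[
    [0,0,0],
    [0,0,0],
    [0,0,0],
    [0,0,0],
    [0,0,0],
    [0,0,0],
  ],
  jaw=[1,1,0.5,0,0,0],
)

```text
time_s: 8.6
tcp_pos: [0.5815, -0.3454, 0.0738]
eef_rot: [180.0, -0.0, 8.8]
contact_force: [-0.1, 0.3, -0.1]
gripper_width: 0.0624
```

Call:
apply_moves(
  slide=[
    [0,0,-0.2],
    [0,0,-0.4],
    [0,0,-0.4],
    [0,0,-0.4],
    [0,-0.3,0],
    [0,-0.4,0],
    [0,-0.4,0],
  ],
  turn=[
    [0,0,0],
    [0,0,0],
    [0,0,0],
    [0,0,0],
    [0,0,0],
    [0,0,0],
    [0,0,0],
  ],
  jaw=[0,0,0,0,0,0,0],
)

```text
time_s: 9.3
tcp_pos: [0.5641, -0.2358, 0.2139]
eef_rot: [180.0, -0.1, 8.7]
contact_force: [-0.4, 0.5, 0.0]
gripper_width: 0.0875
```

```bash
python3 d.py .634 .051 .2; python3 look.py l6 '(360,130,510,290)' '(220,230,420,400)'
```

```text
tcp [ 0.5641 -0.2358  0.2139] rot [ 1.7999e+02 -5.0000e-02  8.7000e+00] w 0.08752779019051551 slide mm: [ 112.5 -272.9   13.9]
[ 0.56396055 -0.23316085  0.21449601]
```

View pics/l6.png

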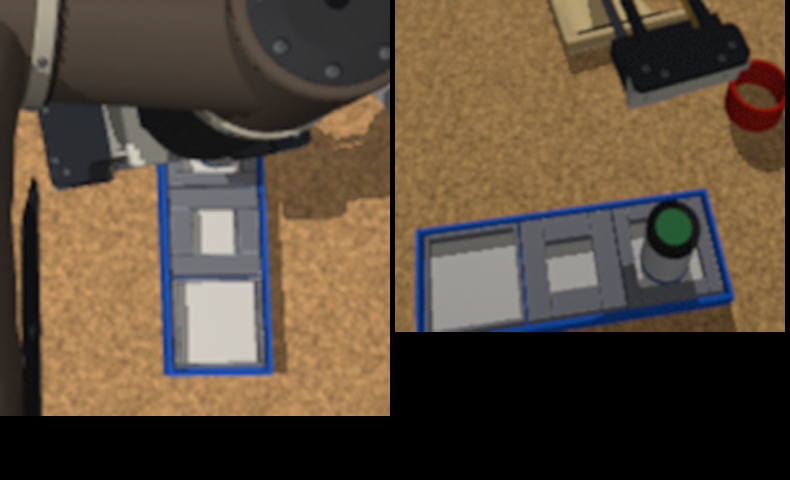

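Run:
```python
from h import *
S=np.load("side_l6.npz")
h=cv2.cvtColor(S["pixels"],cv2.COLOR_BGR2HSV).astype(int);H,Sa,V=h[...,0],h[...,1],h[...,2]
for b in blobs((abs(H-70)<20)&(Sa>90)&(V>30)): print(b,ray(S,*b[0],.094),ray(S,*b[0],.098))
```

```text
(array([362.39, 345.83]), [353, 336, 20, 20, 319]) [ 0.58180069 -0.34480608  0.094     ] [ 0.58105424 -0.34613021  0.098     ]
```

Call:
apply_moves(
  slide=[
    [0.15,-0.37,0],
    [0.15,-0.37,0],
    [0.15,-0.37,0],
    [0.15,-0.37,0],
    [0.15,-0.37,0],
    [0.15,-0.37,0],
    [0.16,-0.37,0],
    [0.06,-0.14,0],
  ],
  turn=[
    [0,0,0],
    [0,0,0],
    [0,0,0],
    [0,0,0],
    [0,0,0],
    [0,0,0],
    [0,0,0],
    [0,0,0],
  ],
  jaw=[0,0,0,0,0,0,0,0],
)

```text
time_s: 10.2
tcp_pos: [0.6344, 0.0533, 0.2135]
eef_rot: [-180.0, -0.0, 8.9]
contact_force: [0.5, -0.3, -0.3]
gripper_width: 0.0877
```

Call:
apply_moves(
  slide=[
    [-0.02,0.02,0.2],
    [0,0,0.3],
    [0,0,0.3],
    [0,0,0.25],
    [0,0,0.15],
    [0,0,0.07],
    [0,0,0],
    [0,0,0],
  ],
  turn=[
    [0,0,0],
    [0,0,0],
    [0,0,0],
    [0,0,0],
    [0,0,0],
    [0,0,0],
    [0,0,0],
    [0,0,0],
  ],
  jaw=[0,0,0,0,0,0,0,0],
)

```text
time_s: 11.0
tcp_pos: [0.6325, 0.0479, 0.0875]
eef_rot: [180.0, -0.1, 8.8]
contact_force: [0.5, 0.7, 1.3]
gripper_width: 0.0876
```

```bash
python3 d.py .632 .05 .086; python3 look.py l7 '(250,110,410,240)' '(290,110,410,230)'
```

```text
tcp [0.6325 0.0479 0.0875] rot [ 1.80e+02 -7.00e-02  8.78e+00] w 0.0875866694229944 slide mm: [-0.2 -2.1  1.5]
[0.63258424 0.04813514 0.08781002]
```

View pics/l7.png

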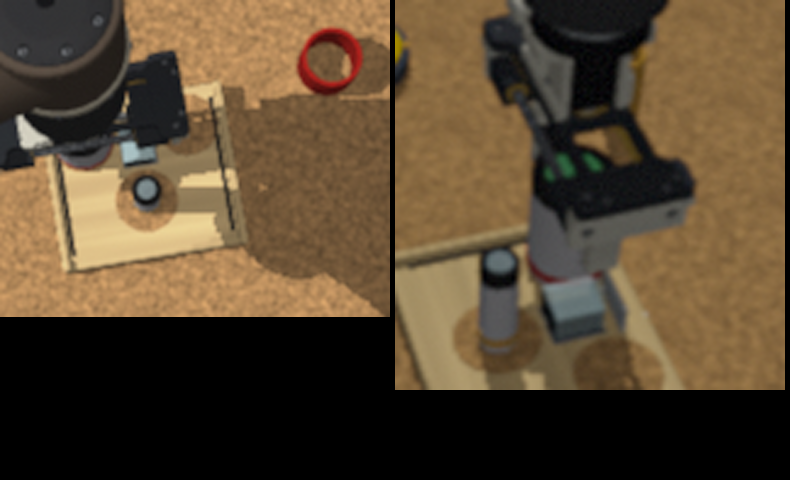

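Call:
apply_moves(
  slide=[
    [0,-0.02,0],
    [0,0,0],
    [0,0,0],
    [0,0,0],
    [0,0,0],
    [0,0,0],
    [0,0,0],
  ],
  turn=[
    [0,0,0],
    [0,0,0],
    [0,0,0],
    [0,0,0],
    [0,0,0],
    [0,0,0],
    [0,0,0],
  ],
  jaw=[0,0.3,0.6,1,1,1,1],
  newtons=35,
)

```text
time_s: 11.8
tcp_pos: [0.6315, 0.0501, 0.0866]
eef_rot: [-180.0, -0.0, 8.8]
contact_force: [0.2, 0.1, 0.8]
gripper_width: 0.0594
```

Call:
apply_moves(
  slide=[
    [0,0,-0.1],
    [0,0,-0.2],
    [0,0,-0.3],
    [0,0,-0.3],
    [0,0,-0.3],
    [0,0,-0.1],
    [0,0,0],
  ],
  turn=[
    [0,0,0],
    [0,0,0],
    [0,0,0],
    [0,0,0],
    [0,0,0],
    [0,0,0],
    [0,0,0],
  ],
  jaw=[1,1,1,1,1,1,1],
)

```text
time_s: 12.5
tcp_pos: [0.632, 0.0502, 0.218]
eef_rot: [-180.0, -0.2, 8.8]
contact_force: [-0.3, -0.8, -4.7]
gripper_width: 0.0593
```

```bash
python3 d.py .4115 -.3444 .215; python3 look.py l8 '(250,110,410,240)' '(270,80,430,270)'
```

```text
tcp [0.632  0.0502 0.218 ] rot [-1.7996e+02 -1.5000e-01  8.7700e+00] w 0.05927438563898666 slide mm: [-278.1  356.4    3. ]
[0.63053931 0.04994595 0.21495637]
```

View pics/l8.png

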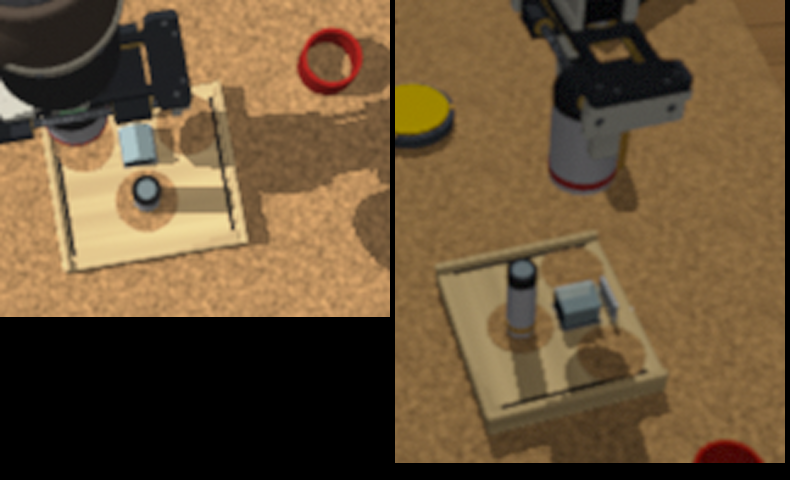

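Call:
apply_moves(
  slide=[
    [-0.12,0.15,0],
    [-0.23,0.3,0],
    [-0.26,0.33,0],
    [-0.26,0.33,0],
    [-0.26,0.33,0],
    [-0.26,0.33,0],
    [-0.26,0.33,0],
    [-0.26,0.33,0],
  ],
  turn=[
    [0,0,0],
    [0,0,0],
    [0,0,0],
    [0,0,0],
    [0,0,0],
    [0,0,0],
    [0,0,0],
    [0,0,0],
  ],
  jaw=[1,1,1,1,1,1,1,1],
)

```text
time_s: 13.4
tcp_pos: [0.4774, -0.2206, 0.2149]
eef_rot: [-179.9, 0.2, 8.8]
contact_force: [1.4, -1.0, -4.0]
gripper_width: 0.0591
```

Call:
apply_moves(
  slide=[
    [-0.26,0.33,0],
    [-0.26,0.33,0],
    [-0.23,0.3,0],
    [-0.12,0.17,0],
    [0,0,0.3],
    [0,0,0.2],
    [0,0,0],
    [0,0,0],
  ],
  turn=[
    [0,0,0],
    [0,0,0],
    [0,0,0],
    [0,0,0],
    [0,0,0],
    [0,0,0],
    [0,0,0],
    [0,0,0],
  ],
  jaw=[1,1,1,1,1,1,1,1],
)

```text
time_s: 14.2
tcp_pos: [0.4103, -0.3443, 0.1659]
eef_rot: [-179.9, 0.1, 8.8]
contact_force: [-0.6, -0.6, -3.3]
gripper_width: 0.0595
```

```bash
python3 d.py .4115 -.3444 .0745; python3 look.py l9 '(360,130,510,290)' '(190,240,380,400)'
```

```text
tcp [ 0.4103 -0.3443  0.1659] rot [-1.7995e+02  1.3000e-01  8.7800e+00] w 0.05954316144670807 slide mm: [ 1.2  0.3 91.4]
[ 0.41155625 -0.34446813  0.16733044]
```

View pics/l9.png

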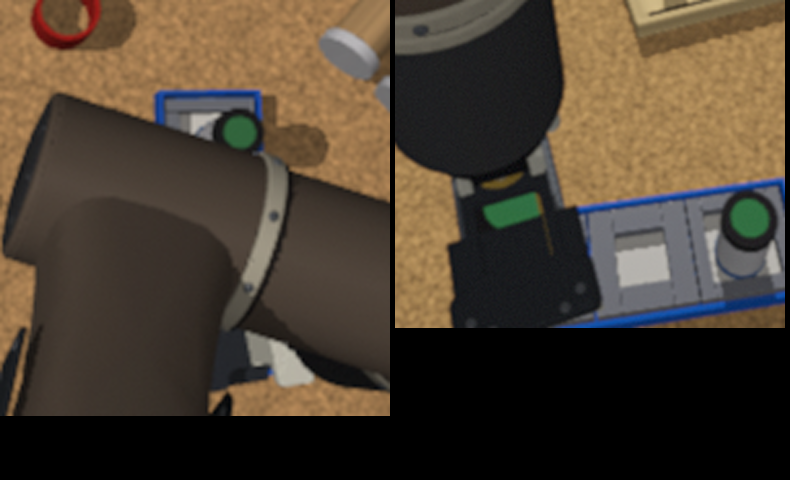

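Call:
apply_moves(
  slide=[
    [0,0,0.3],
    [0,0,0.3],
    [0,0,0.1],
    [0,0,0.08],
    [0,0,0.05],
    [0,0,0.04],
    [0,0,0],
    [0,0,0],
  ],
  turn=[
    [0,0,0],
    [0,0,0],
    [0,0,0],
    [0,0,0],
    [0,0,0],
    [0,0,0],
    [0,0,0],
    [0,0,0],
  ],
  jaw=[1,1,1,1,1,1,1,1],
)

```text
time_s: 15.1
tcp_pos: [0.4115, -0.3444, 0.0802]
eef_rot: [180.0, -0.0, 8.8]
contact_force: [0.6, 0.5, -4.6]
gripper_width: 0.0599
```

```bash
python3 d.py .4115 -.3444 .0745; python3 look.py l10 '(360,130,510,290)' '(200,300,320,400)'
```

```text
tcp [ 0.4115 -0.3444  0.0802] rot [ 1.7997e+02 -4.0000e-02  8.7900e+00] w 0.05988496614510547 slide mm: [ 0.  -0.   5.7]
[ 0.4114359  -0.34438875  0.08013614]
```

View pics/l10.png

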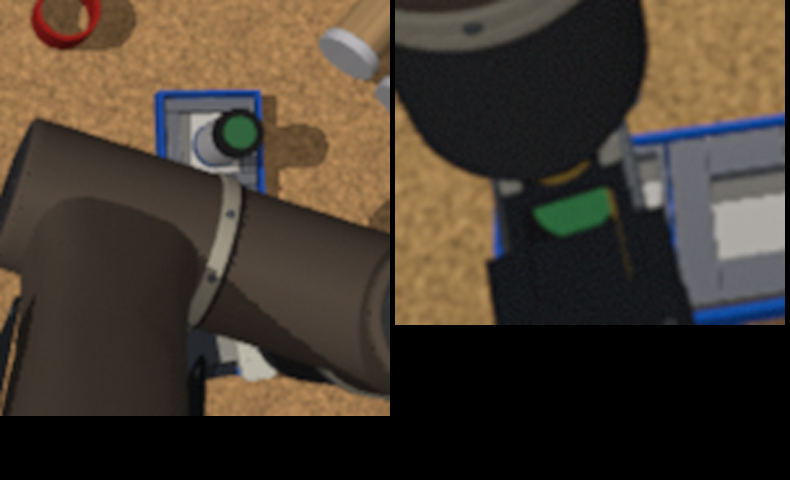

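Call:
apply_moves(
  slide=[
    [0,0,0.03],
    [0,0,0.02],
    [0,0,0.01],
    [0,0,0],
    [0,0,0],
  ],
  turn=[
    [0,0,0],
    [0,0,0],
    [0,0,0],
    [0,0,0],
    [0,0,0],
  ],
  jaw=[1,1,1,1,1],
)

```text
time_s: 15.7
tcp_pos: [0.4112, -0.3442, 0.0745]
eef_rot: [180.0, -0.0, 8.8]
contact_force: [-2.0, 4.5, 7.6]
gripper_width: 0.0599
```

Touching the floor. Release and go back for the small barrel.

Call:
apply_moves(
  slide=[
    [0,0,0],
    [0,0,0],
    [0,0,0],
    [0,0,0],
    [0,0,-0.2],
    [0,0,-0.4],
    [0,0,-0.4],
    [0,0,-0.35],
  ],
  turn=[
    [0,0,0],
    [0,0,0],
    [0,0,0],
    [0,0,0],
    [0,0,0],
    [0,0,0],
    [0,0,0],
    [0,0,0],
  ],
  jaw=[0.5,0,0,0,0,0,0,0],
)

```text
time_s: 16.5
tcp_pos: [0.4112, -0.3444, 0.2105]
eef_rot: [180.0, -0.0, 8.8]
contact_force: [1.2, -1.0, -0.1]
gripper_width: 0.0878
```

```bash
python3 d.py .57 -.013 .21
```

```text
tcp [ 0.4112 -0.3444  0.2105] rot [ 1.7996e+02 -3.0000e-02  8.7900e+00] w 0.08775027972545377 slide mm: [ 207.5 -303.3    0.5]
```

Call:
apply_moves(
  slide=[
    [0.15,-0.2,0],
    [0.25,-0.36,0],
    [0.25,-0.36,0],
    [0.25,-0.36,0],
    [0.25,-0.36,0],
    [0.25,-0.36,0],
    [0.25,-0.36,0],
    [0.25,-0.36,0],
  ],
  turn=[
    [0,0,0],
    [0,0,0],
    [0,0,0],
    [0,0,0],
    [0,0,0],
    [0,0,0],
    [0,0,0],
    [0,0,0],
  ],
  jaw=[0,0,0,0,0,0,0,0],
)

```text
time_s: 17.3
tcp_pos: [0.558, -0.0447, 0.2087]
eef_rot: [180.0, -0.0, 8.8]
contact_force: [1.1, -0.4, -0.1]
gripper_width: 0.0878
```

Call:
apply_moves(
  slide=[
    [0.18,-0.31,0],
    [0,0,0],
    [0,0,0.1],
    [0,0,0],
    [0,0,0],
  ],
  turn=[
    [0,0,0],
    [0,0,0],
    [0,0,0],
    [0,0,0],
    [0,0,0],
  ],
  jaw=[0,0,0,0,0],
)

```text
time_s: 17.8
tcp_pos: [0.5698, -0.0141, 0.1981]
eef_rot: [180.0, 0.1, 8.7]
contact_force: [0.1, -0.1, 0.8]
gripper_width: 0.0876
```

```bash
python3 d.py .57 -.013 .083; python3 look.py l11 '(360,130,510,290)' '(190,100,430,400)'
```

```text
tcp [ 0.5698 -0.0141  0.1981] rot [1.7999e+02 7.0000e-02 8.7100e+00] w 0.08763037454525013 slide mm: [  0.4  -1.1 115.1]
[ 0.57026477 -0.01393923  0.19871933]
```

View pics/l11.png

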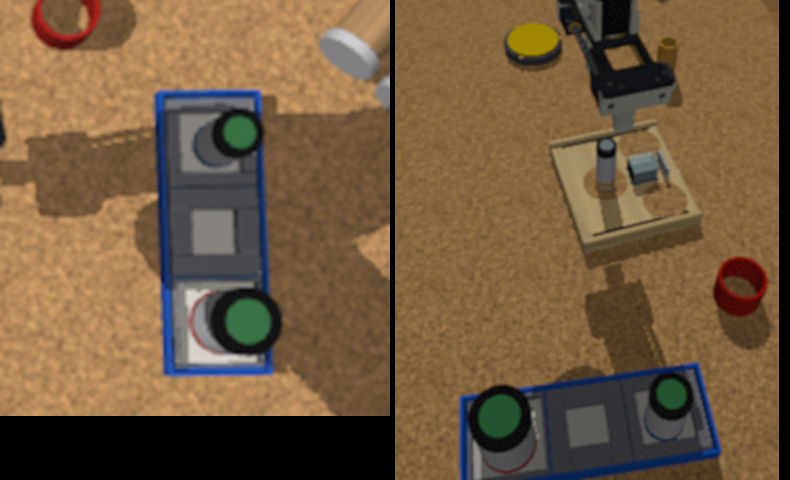

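Call:
apply_moves(
  slide=[
    [0,-0.01,0.2],
    [0,0,0.3],
    [0,0,0.3],
    [0,0,0.2],
    [0,0,0.15],
    [0,0,0],
    [0,0,0],
  ],
  turn=[
    [0,0,0],
    [0,0,0],
    [0,0,0],
    [0,0,0],
    [0,0,0],
    [0,0,0],
    [0,0,0],
  ],
  jaw=[0,0,0,0,0,0,0],
)

```text
time_s: 18.6
tcp_pos: [0.5705, -0.0125, 0.0841]
eef_rot: [180.0, -0.0, 8.8]
contact_force: [-0.0, -0.1, -0.4]
gripper_width: 0.088
```

```bash
python3 d.py .57 -.013 .083; python3 look.py l12 '(250,110,410,240)' '(290,130,390,230)'
```

```text
tcp [ 0.5705 -0.0125  0.0841] rot [ 1.7998e+02 -1.0000e-02  8.7500e+00] w 0.08797962880643737 slide mm: [-0.6  0.4  1.1]
[ 0.57108045 -0.01213653  0.08481832]
```

View pics/l12.png

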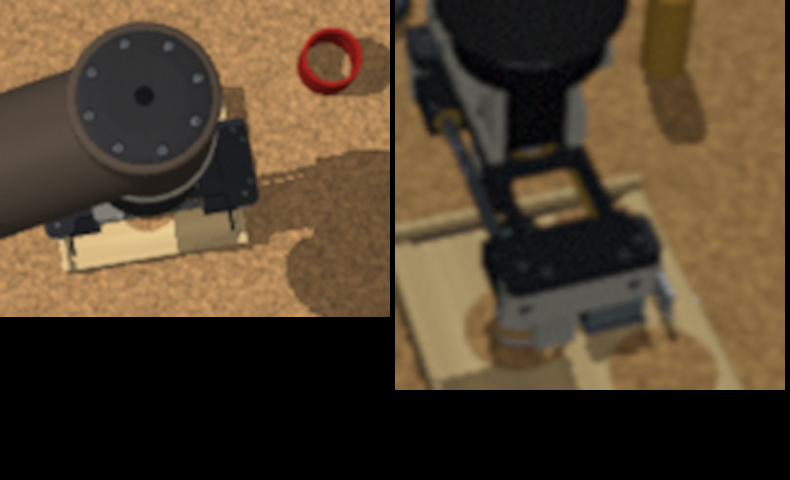

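Call:
apply_moves(
  slide=[
    [0,0,0],
    [0,0,0],
    [0,0,0],
    [0,0,0],
    [0,0,0],
    [0,0,0],
    [0,0,0],
    [0,0,0],
  ],
  turn=[
    [0,0,0],
    [0,0,0],
    [0,0,0],
    [0,0,0],
    [0,0,0],
    [0,0,0],
    [0,0,0],
    [0,0,0],
  ],
  jaw=[0.3,0.5,0.7,0.8,1,1,1,1],
  newtons=25,
)

```text
time_s: 19.5
tcp_pos: [0.5703, -0.012, 0.0835]
eef_rot: [180.0, 0.0, 8.8]
contact_force: [-0.1, -0.8, 0.6]
gripper_width: 0.0291
```

Call:
apply_moves(
  slide=[
    [0,0,0],
    [0,0,-0.1],
    [0,0,-0.2],
    [0,0,-0.3],
    [0,0,-0.3],
    [0,0,-0.3],
    [0,0,-0.1],
    [0,0,0],
  ],
  turn=[
    [0,0,0],
    [0,0,0],
    [0,0,0],
    [0,0,0],
    [0,0,0],
    [0,0,0],
    [0,0,0],
    [0,0,0],
  ],
  jaw=[1,1,1,1,1,1,1,1],
)

```text
time_s: 20.3
tcp_pos: [0.5711, -0.0119, 0.2158]
eef_rot: [-180.0, -0.2, 8.8]
contact_force: [0.7, -0.5, -0.8]
gripper_width: 0.0276
```

```bash
python3 d.py .4975 -.3443 .215; python3 look.py l13 '(250,110,410,240)' '(270,80,430,270)'
```

```text
tcp [ 0.5711 -0.0119  0.2158] rot [-179.97   -0.22    8.78] w 0.027573334590433873 slide mm: [-123.5  317.3    0.8]
[ 0.56964291 -0.01206627  0.21287101]
```

View pics/l13.png

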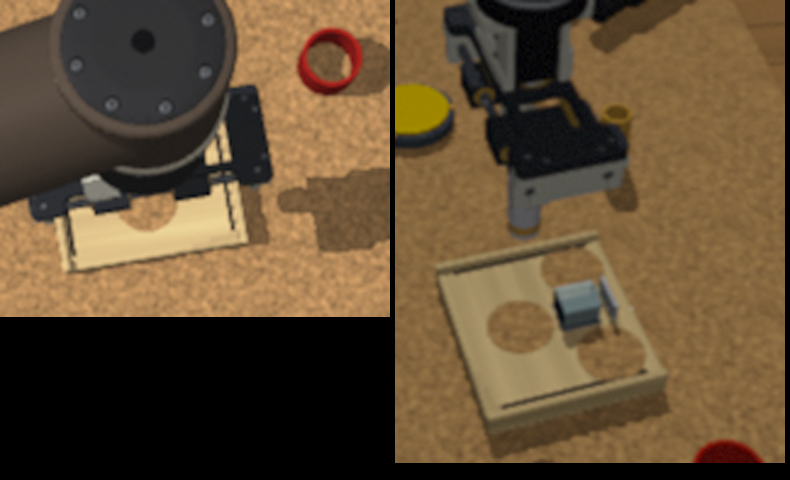

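Call:
apply_moves(
  slide=[
    [-0.06,0.16,0],
    [-0.14,0.36,0],
    [-0.14,0.36,0],
    [-0.14,0.36,0],
    [-0.14,0.36,0],
    [-0.14,0.36,0],
    [-0.14,0.36,0],
    [-0.14,0.36,0],
  ],
  turn=[
    [0,0,0],
    [0,0,0],
    [0,0,0],
    [0,0,0],
    [0,0,0],
    [0,0,0],
    [0,0,0],
    [0,0,0],
  ],
  jaw=[1,1,1,1,1,1,1,1],
)

```text
time_s: 21.2
tcp_pos: [0.5066, -0.2946, 0.2121]
eef_rot: [-179.9, 0.1, 8.8]
contact_force: [1.2, -0.7, -0.6]
gripper_width: 0.0275
```

Call:
apply_moves(
  slide=[
    [-0.14,0.36,0],
    [-0.06,0.13,0],
    [0,0,0.2],
    [0,0,0.2],
    [0,0,0],
    [0,0,0],
  ],
  turn=[
    [0,0,0],
    [0,0,0],
    [0,0,0],
    [0,0,0],
    [0,0,0],
    [0,0,0],
  ],
  jaw=[1,1,1,1,1,1],
)

```text
time_s: 21.8
tcp_pos: [0.4955, -0.3443, 0.173]
eef_rot: [-180.0, 0.1, 8.8]
contact_force: [0.9, -0.3, -1.0]
gripper_width: 0.0277
```

```bash
python3 d.py .4975 -.3443 .072; python3 look.py l14 '(360,130,510,290)' '(210,240,400,400)'
```

```text
tcp [ 0.4955 -0.3443  0.173 ] rot [-1.7996e+02  1.2000e-01  8.7900e+00] w 0.02767832163159571 slide mm: [  2.    0.3 101. ]
[ 0.4965281  -0.3444154   0.17437786]
```

View pics/l14.png

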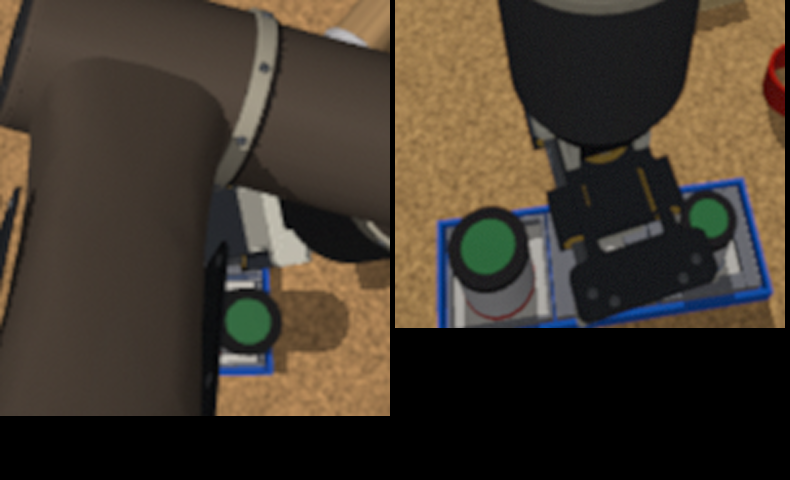

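Call:
apply_moves(
  slide=[
    [0.01,0,0.3],
    [0,0,0.3],
    [0,0,0.15],
    [0,0,0.1],
    [0,0,0.06],
    [0,0,0.05],
    [0,0,0],
    [0,0,0],
  ],
  turn=[
    [0,0,0],
    [0,0,0],
    [0,0,0],
    [0,0,0],
    [0,0,0],
    [0,0,0],
    [0,0,0],
    [0,0,0],
  ],
  jaw=[1,1,1,1,1,1,1,1],
)

```text
time_s: 22.7
tcp_pos: [0.4976, -0.3443, 0.0783]
eef_rot: [180.0, -0.1, 8.8]
contact_force: [0.2, -0.6, -0.8]
gripper_width: 0.0278
```

```bash
python3 d.py .4975 -.3443 .072; python3 look.py l15 '(360,130,510,290)' '(270,300,370,400)'
```

```text
tcp [ 0.4976 -0.3443  0.0783] rot [ 1.7996e+02 -5.0000e-02  8.7900e+00] w 0.027770061531407302 slide mm: [-0.1  0.   6.3]
[ 0.49750395 -0.34428034  0.07829043]
```

View pics/l15.png

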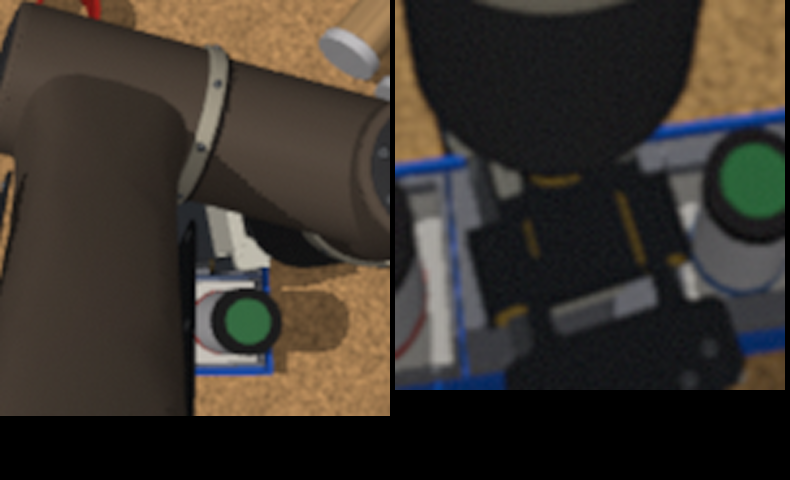

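Call:
apply_moves(
  slide=[
    [0,0,0.03],
    [0,0,0.02],
    [0,0,0.015],
    [0,0,0],
    [0,0,0],
  ],
  turn=[
    [0,0,0],
    [0,0,0],
    [0,0,0],
    [0,0,0],
    [0,0,0],
  ],
  jaw=[1,1,1,1,1],
)

```text
time_s: 23.3
tcp_pos: [0.4971, -0.3442, 0.0714]
eef_rot: [180.0, -0.0, 8.8]
contact_force: [-1.4, 1.5, 4.2]
gripper_width: 0.0272
```

Call:
apply_moves(
  slide=[
    [0,0,0],
    [0,0,0],
    [0,0,0],
    [0,0,0],
    [0,0,-0.2],
    [0,0,-0.4],
    [0,0,-0.4],
    [0,0,-0.35],
  ],
  turn=[
    [0,0,0],
    [0,0,0],
    [0,0,0],
    [0,0,0],
    [0,0,0],
    [0,0,0],
    [0,0,0],
    [0,0,0],
  ],
  jaw=[0.75,0.4,0,0,0,0,0,0],
)

```text
time_s: 24.1
tcp_pos: [0.4972, -0.3442, 0.2079]
eef_rot: [180.0, -0.0, 8.8]
contact_force: [0.3, -0.4, 0.6]
gripper_width: 0.0781
```

Call:
apply_moves(
  slide=[
    [0.02,-0.36,0],
    [0.02,-0.36,0],
    [0.02,-0.36,0],
    [0.02,-0.36,0],
    [0.02,-0.36,0],
    [0,0,0],
  ],
  turn=[
    [0,0,0],
    [0,0,0],
    [0,0,0],
    [0,0,0],
    [0,0,0],
    [0,0,0],
  ],
  jaw=[0,0,0,0,0,0],
)

```text
time_s: 24.7
tcp_pos: [0.4791, -0.1618, 0.2063]
eef_rot: [-180.0, -0.1, 8.9]
contact_force: [-0.2, -0.9, 0.3]
gripper_width: 0.0878
```

```bash
python3 look.py l16 '(240,110,480,290)' '(190,130,430,400)'
python3 - <<'E'
from h import *
np.set_printoptions(precision=4,suppress=True)
T=np.load("top_l16.npz");S=np.load("side_l16.npz")
for c in(T,S):
    h=cv2.cvtColor(c["pixels"],cv2.COLOR_BGR2HSV).astype(int);H,Sa,V=h[...,0],h[...,1],h[...,2]
    for b in blobs((abs(H-70)<20)&(Sa>90)&(V>30)): print(b,ray(c,*b[0],.10))
E
```

```text
[ 0.47966896 -0.16396459  0.20630211]
(array([455.  , 253.11]), [446, 244, 19, 19, 257]) [ 0.4117 -0.345   0.1   ]
(array([573.62, 251.02]), [562, 248, 24, 7, 154]) [ 0.4122 -0.6166  0.1   ]
(array([362.4 , 345.81]), [353, 336, 20, 20, 306]) [ 0.5807 -0.3468  0.1   ]
(array([254.96, 359.66]), [242, 346, 27, 28, 605]) [ 0.4122 -0.3428  0.1   ]
```

View pics/l16.png

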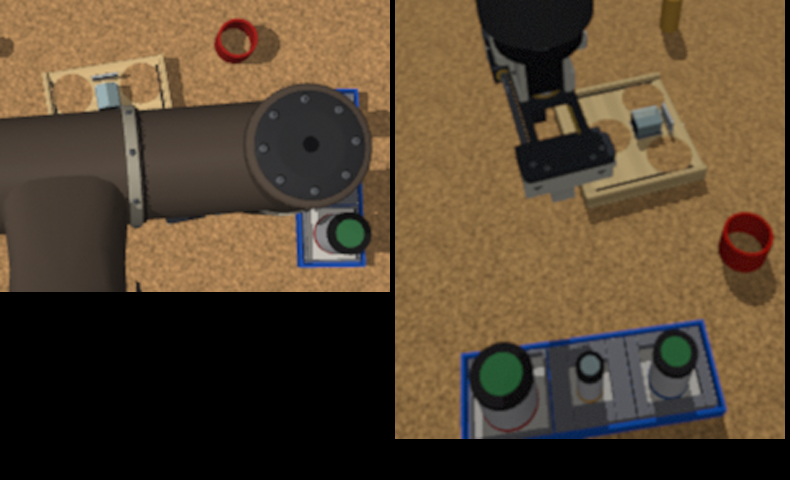

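Run:
```python
from h import *
T=np.load("top_l16.npz");S=np.load("side_l16.npz")
a=cv2.resize(T["pixels"][145:185,285:325],None,fx=10,fy=10,interpolation=cv2.INTER_CUBIC)
b=cv2.resize(S["pixels"][180:230,325:375],None,fx=8,fy=8,interpolation=cv2.INTER_CUBIC)
cv2.imwrite("pics/pr.png",np.hstack([a,b]))
```

```text
(no output)
```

View pics/pr.png

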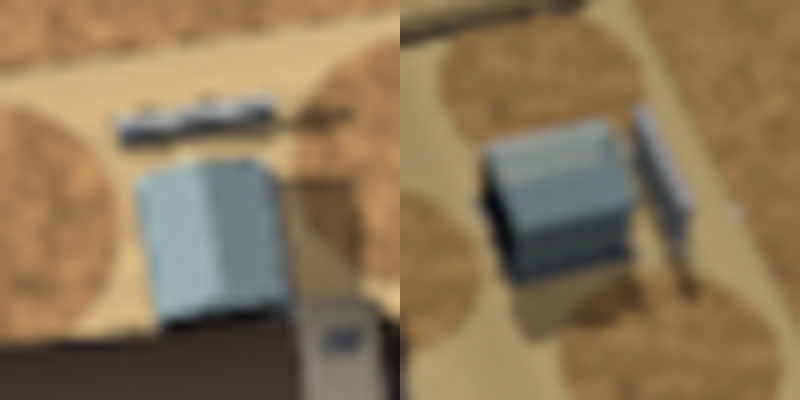

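```bash
python3 - <<'E'
from h import *
np.set_printoptions(precision=4,suppress=True)
T=np.load("top_l16.npz");S=np.load("side_l16.npz")
print(ray(T,306.05,169.15,.044),ray(S,344.6,201.7,.044))
pt=lambda x,y,z:ray(T,285+(x+.5)/10-.5,145+(y+.5)/10-.5,z)
f=pt(205,163,.058);n=pt(218,318,.058);print("ridge",f,n,(f+n)/2,np.linalg.norm(f-n),np.degrees(np.arctan2(*(f-n)[1::-1])))
L=pt(137,180,.044),pt(160,325,.044);R=pt(274,172,.044),pt(290,308,.044);print(*L,*R)
for a,b in(L,R):print(np.degrees(np.arctan2(*(a-b)[1::-1])))
ps=lambda x,y,z:ray(S,325+(x-400+.5)/8-.5,180+(y+.5)/8-.5,z)
print("S eave -y",ps(512,238,.044),ps(635,200,.044))
print("plate T",pt(118,118,.042),pt(272,97,.042))
E
python3 d.py .6215 -.006 .21
```

```text
[ 0.6218 -0.0065  0.044 ] [ 0.6256 -0.0042  0.044 ]
ridge [ 0.6398 -0.0045  0.058 ] [ 0.6017 -0.0071  0.058 ] [ 0.6207 -0.0058  0.058 ] 0.03816080347546457 3.8850679750027224
[0.6385 0.0124 0.044 ] [0.6025 0.0072 0.044 ] [ 0.64   -0.0213  0.044 ] [ 0.6062 -0.0246  0.044 ]
8.128663632228601
5.6875750388874176
S eave -y [ 0.6078 -0.0242  0.044 ] [ 0.6449 -0.0155  0.044 ]
plate T [0.6545 0.0169 0.042 ] [ 0.6591 -0.0211  0.042 ]
tcp [ 0.4797 -0.164   0.2063] rot [ 1.7999e+02 -3.0000e-02  8.9000e+00] w 0.08797222359563009 slide mm: [ 164.6 -134.1   -3.7]
```

Call:
apply_moves(
  slide=[
    [0.17,-0.12,0],
    [0.3,-0.24,0],
    [0.3,-0.24,0],
    [0.3,-0.24,0],
    [0.3,-0.25,0],
    [0.28,-0.25,0],
    [0,0,0.3],
    [0,0,0],
  ],
  turn=[
    [0,0,0],
    [0,0,0],
    [0,0,0],
    [0,0,0],
    [0,0,0],
    [0,0,0],
    [0,0,0],
    [0,0,0],
  ],
  jaw=[0,0,0,0,0,0,0.2,0.2],
)

```text
time_s: 25.6
tcp_pos: [0.6207, -0.007, 0.1714]
eef_rot: [-180.0, 0.4, 8.7]
contact_force: [-1.0, -0.2, -0.8]
gripper_width: 0.0771
```

Call:
apply_moves(
  slide=[
    [0,0,0.3],
    [0,0,0.3],
    [0,0,0.15],
    [0,0,0],
    [0,0,0],
  ],
  turn=[
    [0,0,0],
    [0,0,0],
    [0,0,0],
    [0,0,0],
    [0,0,0],
  ],
  jaw=[0.2,0.2,0.2,0.2,0.2],
)

```text
time_s: 26.1
tcp_pos: [0.6227, -0.0079, 0.102]
eef_rot: [180.0, -0.0, 8.7]
contact_force: [0.1, -0.6, 1.0]
gripper_width: 0.0703
```

```bash
python3 d.py .6225 -.0055 .04; python3 look.py l17 '(250,110,410,240)' '(295,125,395,225)'
```

```text
tcp [ 0.6227 -0.0079  0.102 ] rot [ 1.7997e+02 -1.0000e-02  8.7300e+00] w 0.07031358709286013 slide mm: [ 0.2 -2.4 62. ]
[ 0.62313651 -0.00739855  0.10274519]
```

View pics/l17.png

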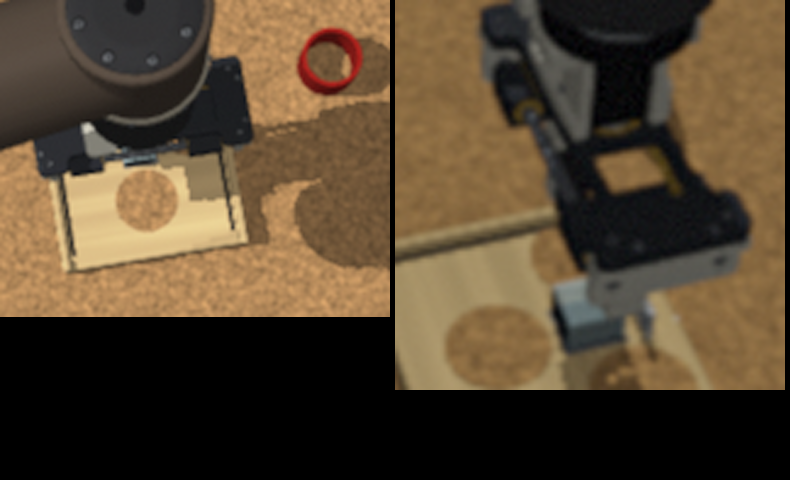

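Call:
apply_moves(
  slide=[
    [0,-0.02,0.15],
    [0,0,0.15],
    [0,0,0.15],
    [0,0,0.1],
    [0,0,0.05],
    [0,0,0],
    [0,0,0],
  ],
  turn=[
    [0,0,0],
    [0,0,0],
    [0,0,0],
    [0,0,0],
    [0,0,0],
    [0,0,0],
    [0,0,0],
  ],
  jaw=[0.2,0.2,0.2,0.2,0.2,0.2,0.2],
)

```text
time_s: 26.9
tcp_pos: [0.6223, -0.005, 0.0418]
eef_rot: [180.0, -0.1, 8.8]
contact_force: [-0.5, 0.9, 0.2]
gripper_width: 0.0702
```

```bash
python3 d.py .6225 -.0055 .04; python3 look.py l18 '(250,110,410,240)' '(315,145,385,215)'
```

```text
tcp [ 0.6223 -0.005   0.0418] rot [ 1.80e+02 -5.00e-02  8.79e+00] w 0.0701525055106623 slide mm: [0.1 0.5 1.8]
[ 0.62236834 -0.00497709  0.04189129]
```

View pics/l18.png

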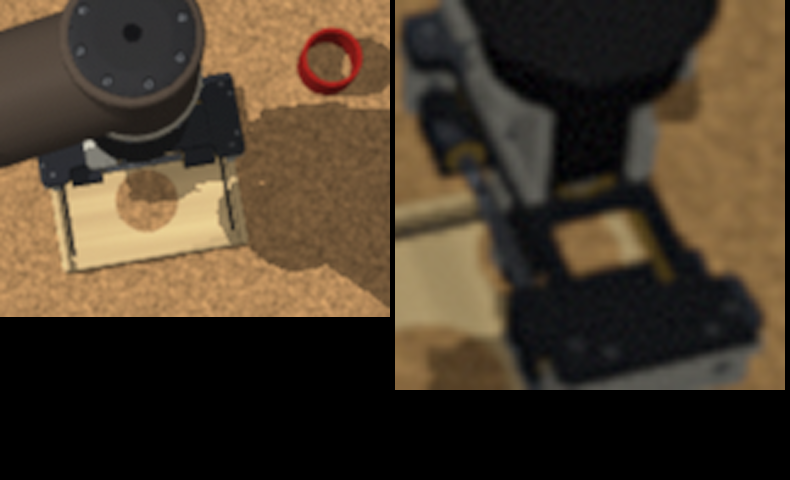

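Call:
apply_moves(
  slide=[
    [0,0,0.02],
    [0,0,0],
    [0,0,0],
    [0,0,0],
    [0,0,0],
    [0,0,0],
    [0,0,0],
    [0,0,0],
  ],
  turn=[
    [0,0,0],
    [0,0,0],
    [0,0,0],
    [0,0,0],
    [0,0,0],
    [0,0,0],
    [0,0,0],
    [0,0,0],
  ],
  jaw=[0.3,0.4,0.5,0.55,0.6,0.7,0.8,0.8],
  newtons=15,
)

```text
time_s: 27.8
tcp_pos: [0.6218, -0.0051, 0.0391]
eef_rot: [180.0, -0.0, 8.8]
contact_force: [0.5, 0.5, -0.1]
gripper_width: 0.0322
```

Call:
apply_moves(
  slide=[
    [0,0,0],
    [0,0,0],
  ],
  turn=[
    [0,0,0],
    [0,0,0],
  ],
  jaw=[1,1],
)

```text
time_s: 28.0
tcp_pos: [0.6218, -0.0051, 0.0391]
eef_rot: [-180.0, 0.0, 8.8]
contact_force: [-1.0, -0.1, 0.6]
gripper_width: 0.0317
```

Call:
apply_moves(
  slide=[
    [0,0,-0.05],
    [0,0,-0.1],
    [0,0,-0.2],
    [0,0,-0.3],
    [0,0,-0.3],
    [0,0,-0.2],
    [0,0,0],
    [0,0,0],
  ],
  turn=[
    [0,0,0],
    [0,0,0],
    [0,0,0],
    [0,0,0],
    [0,0,0],
    [0,0,0],
    [0,0,0],
    [0,0,0],
  ],
  jaw=[1,1,1,1,1,1,1,1],
)

```text
time_s: 28.8
tcp_pos: [0.6219, -0.005, 0.155]
eef_rot: [-180.0, -0.1, 8.8]
contact_force: [-0.4, -0.0, -1.9]
gripper_width: 0.0318
```

```bash
python3 d.py .494 .324 .15; python3 look.py l19 '(250,110,410,240)' '(290,100,410,230)'
```

```text
tcp [ 0.6219 -0.005   0.155 ] rot [-1.7997e+02 -9.0000e-02  8.7700e+00] w 0.03181553532170428 slide mm: [ -76.2 -344.6    5. ]
[ 0.62110501 -0.0052241   0.15337876]
```

View pics/l19.png

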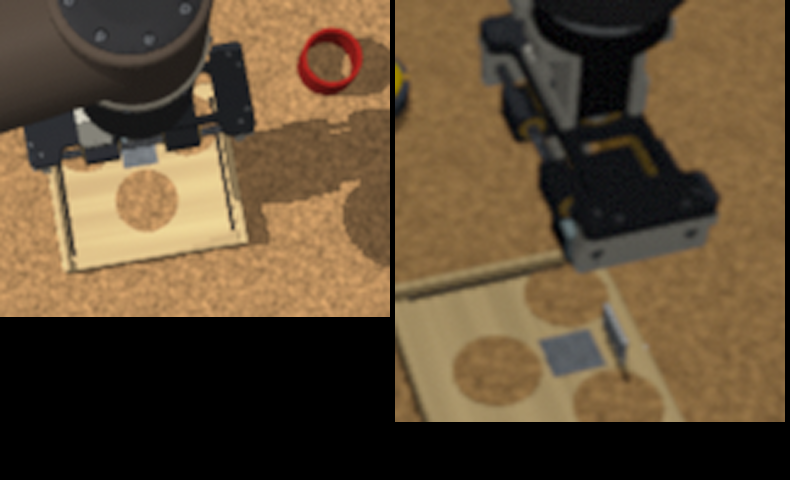

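Call:
apply_moves(
  slide=[
    [-0.03,-0.15,0],
    [-0.07,-0.3,0],
    [-0.08,-0.36,0],
    [-0.08,-0.36,0],
    [-0.08,-0.36,0],
    [-0.08,-0.36,0],
    [-0.08,-0.36,0],
    [-0.08,-0.36,0],
  ],
  turn=[
    [0,0,0],
    [0,0,0],
    [0,0,0],
    [0,0,0],
    [0,0,0],
    [0,0,0],
    [0,0,0],
    [0,0,0],
  ],
  jaw=[1,1,1,1,1,1,1,1],
)

```text
time_s: 29.7
tcp_pos: [0.5231, 0.2455, 0.1532]
eef_rot: [180.0, 0.1, 8.8]
contact_force: [1.4, 0.3, -1.3]
gripper_width: 0.032
```

Call:
apply_moves(
  slide=[
    [-0.08,-0.36,0],
    [-0.07,-0.31,0],
    [-0.03,-0.16,0],
    [0,0,0.2],
    [0,0,0.3],
    [0,0,0],
    [0,0,0],
  ],
  turn=[
    [0,0,0],
    [0,0,0],
    [0,0,0],
    [0,0,0],
    [0,0,0],
    [0,0,0],
    [0,0,0],
  ],
  jaw=[1,1,1,1,1,1,1],
)

```text
time_s: 30.4
tcp_pos: [0.494, 0.3228, 0.1037]
eef_rot: [179.9, 0.1, 8.8]
contact_force: [0.0, 0.2, -0.2]
gripper_width: 0.0316
```

```bash
python3 d.py .494 .324 .04; python3 look.py l20 '(120,170,240,280)' '(220,70,340,170)'
```

```text
tcp [0.494  0.3228 0.1037] rot [1.799e+02 8.000e-02 8.790e+00] w 0.031618287193063366 slide mm: [ 0.2 -1.2 63.7]
[0.4948855  0.32360683 0.10526801]
```

View pics/l20.png

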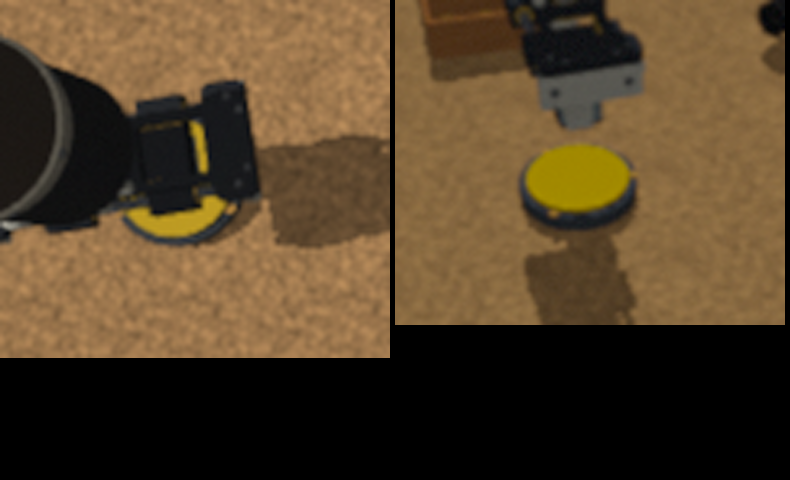

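Call:
apply_moves(
  slide=[
    [0,0,0.2],
    [0,0,0.2],
    [0,0,0.1],
    [0,0,0.05],
    [0,0,0.03],
    [0,0,0.01],
    [0,0,0],
    [0,0,0],
  ],
  turn=[
    [0,0,0],
    [0,0,0],
    [0,0,0],
    [0,0,0],
    [0,0,0],
    [0,0,0],
    [0,0,0],
    [0,0,0],
  ],
  jaw=[1,1,1,1,1,1,1,1],
)

```text
time_s: 31.3
tcp_pos: [0.4945, 0.3235, 0.0457]
eef_rot: [-180.0, -0.0, 8.8]
contact_force: [-0.5, 0.8, -2.3]
gripper_width: 0.0317
```

```bash
python3 d.py .494 .324 .04; python3 look.py l21 '(120,170,240,280)' '(240,80,320,160)'
```

```text
tcp [0.4945 0.3235 0.0457] rot [-1.7997e+02 -4.0000e-02  8.7800e+00] w 0.03170735825647884 slide mm: [-0.4 -0.5  5.7]
[0.49438654 0.3234759  0.04551288]
```

View pics/l21.png

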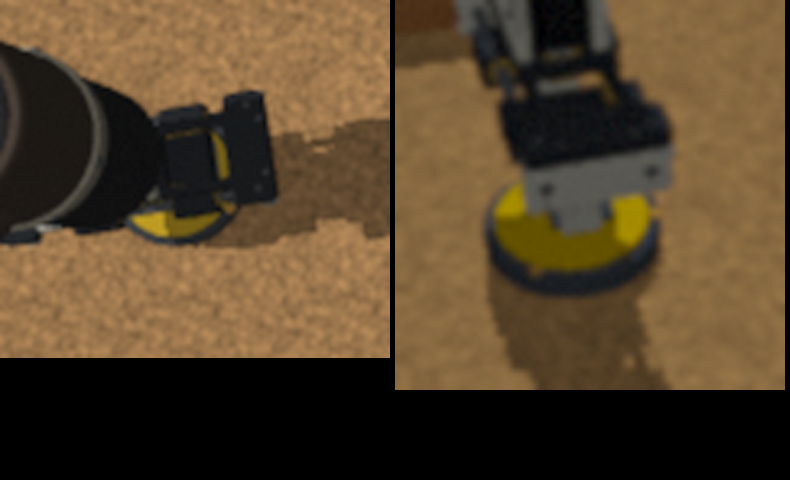

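Call:
apply_moves(
  slide=[
    [0,0,0.02],
    [0,0,0.02],
    [0,0,0.01],
    [0,0,0],
    [0,0,0],
  ],
  turn=[
    [0,0,0],
    [0,0,0],
    [0,0,0],
    [0,0,0],
    [0,0,0],
  ],
  jaw=[1,1,1,1,1],
)

```text
time_s: 31.9
tcp_pos: [0.4942, 0.3232, 0.04]
eef_rot: [180.0, 0.0, 8.8]
contact_force: [-0.2, 0.3, -1.8]
gripper_width: 0.0315
```

Call:
apply_moves(
  slide=[
    [0,0,0.01],
    [0,0,0],
    [0,0,0],
  ],
  turn=[
    [0,0,0],
    [0,0,0],
    [0,0,0],
  ],
  jaw=[1,1,1],
)

```text
time_s: 32.2
tcp_pos: [0.4942, 0.3233, 0.0391]
eef_rot: [-180.0, 0.0, 8.8]
contact_force: [-0.6, -0.5, -0.9]
gripper_width: 0.0319
```

Touching or within a millimetre. Release slowly.

Call:
apply_moves(
  slide=[
    [0,0,0.005],
    [0,0,0],
    [0,0,0],
    [0,0,0],
    [0,0,0],
    [0,0,0],
    [0,0,-0.1],
    [0,0,-0.3],
  ],
  turn=[
    [0,0,0],
    [0,0,0],
    [0,0,0],
    [0,0,0],
    [0,0,0],
    [0,0,0],
    [0,0,0],
    [0,0,0],
  ],
  jaw=[1,0.6,0.5,0.4,0.3,0.2,0.1,0],
)

```text
time_s: 33.0
tcp_pos: [0.4929, 0.3218, 0.0769]
eef_rot: [179.8, 0.2, 8.8]
contact_force: [1.0, -0.7, 0.4]
gripper_width: 0.0776
```

Call:
apply_moves(
  slide=[
    [0,0,-0.4],
    [0,0,-0.4],
    [0,0,-0.4],
    [0,0.4,0],
    [0,0.4,0],
    [0,0.4,0],
    [0,0,0],
  ],
  turn=[
    [0,0,0],
    [0,0,0],
    [0,0,0],
    [0,0,0],
    [0,0,0],
    [0,0,0],
    [0,0,0],
  ],
  jaw=[0,0,0,0,0,0,0],
)

```text
time_s: 33.7
tcp_pos: [0.5123, 0.201, 0.1997]
eef_rot: [-180.0, -0.0, 8.6]
contact_force: [-0.1, 1.1, -0.1]
gripper_width: 0.0876
```

```bash
python3 d.py .4972 -.3442 .21; python3 look.py l22 '(130,180,220,270)' '(230,75,330,175)'
python3 - <<'E'
from h import *
S=np.load("side_l22.npz");T=np.load("top_l22.npz")
for c in(S,T):
    h=cv2.cvtColor(c["pixels"],cv2.COLOR_BGR2HSV).astype(int);H,Sa,V=h[...,0],h[...,1],h[...,2]
    for b in blobs((abs(H-70)<20)&(Sa>90)&(V>30)): print(b,ray(c,*b[0],.10))
E
```

```text
tcp [0.5123 0.201  0.1997] rot [-1.7999e+02 -1.0000e-02  8.6100e+00] w 0.08762561670846455 slide mm: [-96.6 536.8 -10.3]
[0.51280963 0.20384109 0.19955557]
(array([362.49, 345.89]), [353, 336, 20, 20, 307]) [ 0.58081605 -0.34690766  0.1       ]
(array([254.81, 359.62]), [241, 346, 28, 28, 605]) [ 0.41200162 -0.3427069   0.1       ]
(array([451.84, 180.33]), [446, 174, 13, 13, 134]) [ 0.58013591 -0.34567424  0.1       ]
(array([454.91, 253.21]), [446, 245, 18, 18, 254]) [ 0.41143949 -0.34479955  0.1       ]
(array([573.56, 251.04]), [562, 248, 24, 7, 155]) [ 0.41216987 -0.61647945  0.1       ]
```

View pics/l22.png

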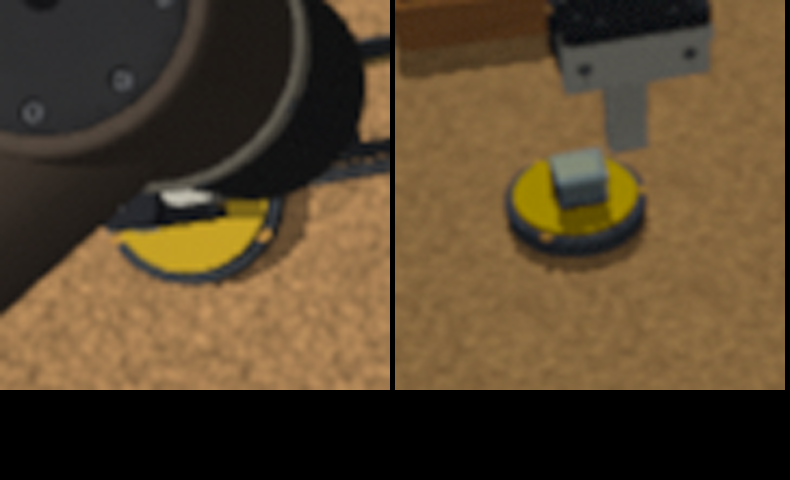

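Call:
apply_moves(
  slide=[
    [-0.04,0.2,0],
    [-0.07,0.4,0],
    [-0.07,0.4,0],
    [-0.07,0.4,0],
    [-0.07,0.4,0],
    [-0.07,0.4,0],
    [-0.07,0.4,0],
    [-0.07,0.4,0],
  ],
  turn=[
    [0,0,0],
    [0,0,0],
    [0,0,0],
    [0,0,0],
    [0,0,0],
    [0,0,0],
    [0,0,0],
    [0,0,0],
  ],
  jaw=[0,0,0,0,0,0,0,0],
)

```text
time_s: 34.6
tcp_pos: [0.5058, -0.101, 0.199]
eef_rot: [180.0, -0.0, 8.9]
contact_force: [0.7, -0.1, -0.3]
gripper_width: 0.0881
```

Call:
apply_moves(
  slide=[
    [-0.07,0.4,0],
    [-0.07,0.4,0],
    [-0.07,0.4,0],
    [-0.07,0.4,0],
    [-0.07,0.4,0],
    [-0.07,0.3,0],
    [0,0.07,0],
    [0,0,0],
  ],
  turn=[
    [0,0,0],
    [0,0,0],
    [0,0,0],
    [0,0,0],
    [0,0,0],
    [0,0,0],
    [0,0,0],
    [0,0,0],
  ],
  jaw=[0,0,0,0,0,0,0,0],
)

```text
time_s: 35.4
tcp_pos: [0.5005, -0.3411, 0.1981]
eef_rot: [-180.0, 0.0, 8.7]
contact_force: [0.0, 0.2, 0.2]
gripper_width: 0.0874
```

```bash
python3 d.py .4972 -.3442 .0725;  python3 look.py l23 '(130,180,220,270)' '(210,260,400,400)'
```

```text
tcp [ 0.5005 -0.3411  0.1981] rot [-1.7998e+02  4.0000e-02  8.7100e+00] w 0.08740669187109144 slide mm: [ -3.7   2.6 125.6]
[ 0.5006373  -0.33968141  0.19841898]
```

View pics/l23.png

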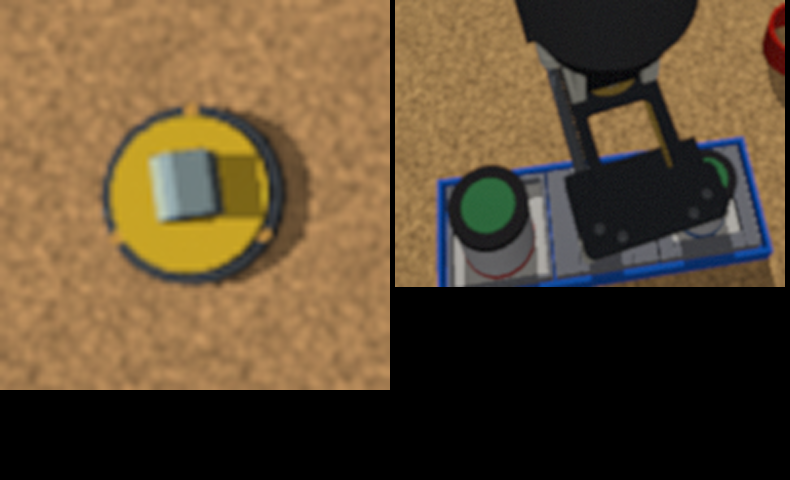

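Call:
apply_moves(
  slide=[
    [-0.04,0.04,0.1],
    [0,0,0.2],
    [0,0,0.3],
    [0,0,0.3],
    [0,0,0.2],
    [0,0,0.1],
    [0,0,0.05],
    [0,0,0],
  ],
  turn=[
    [0,0,0],
    [0,0,0],
    [0,0,0],
    [0,0,0],
    [0,0,0],
    [0,0,0],
    [0,0,0],
    [0,0,0],
  ],
  jaw=[0,0,0,0,0,0,0,0],
)

```text
time_s: 36.3
tcp_pos: [0.4974, -0.3448, 0.0735]
eef_rot: [-180.0, 0.0, 8.8]
contact_force: [-0.0, 1.0, 0.2]
gripper_width: 0.0874
```

Call:
apply_moves(
  slide=[
    [0,0,0],
    [0,0,0],
    [0,0,0],
    [0,0,0],
    [0,0,0],
    [0,0,0],
    [0,0,0],
    [0,0,0],
  ],
  turn=[
    [0,0,0],
    [0,0,0],
    [0,0,0],
    [0,0,0],
    [0,0,0],
    [0,0,0],
    [0,0,0],
    [0,0,0],
  ],
  jaw=[0,0.3,0.5,0.7,0.8,1,1,1],
  newtons=25,
)

```text
time_s: 37.1
tcp_pos: [0.4972, -0.3451, 0.0735]
eef_rot: [-180.0, 0.0, 8.8]
contact_force: [-0.6, 0.8, 0.1]
gripper_width: 0.0371
```

Call:
apply_moves(
  slide=[
    [0,0,0],
    [0,0,0],
    [0,0,0],
    [0,0,0],
  ],
  turn=[
    [0,0,0],
    [0,0,0],
    [0,0,0],
    [0,0,0],
  ],
  jaw=[1,1,1,1],
)

```text
time_s: 37.5
tcp_pos: [0.4972, -0.3451, 0.0735]
eef_rot: [-180.0, 0.0, 8.8]
contact_force: [1.0, 0.0, -0.8]
gripper_width: 0.0272
```

Call:
apply_moves(
  slide=[
    [0,0,-0.1],
    [0,0,-0.2],
    [0,0,-0.3],
    [0,0,-0.3],
    [0,0,-0.3],
    [0,0,-0.2],
    [0,0,0],
    [0,0,0],
  ],
  turn=[
    [0,0,0],
    [0,0,0],
    [0,0,0],
    [0,0,0],
    [0,0,0],
    [0,0,0],
    [0,0,0],
    [0,0,0],
  ],
  jaw=[1,1,1,1,1,1,1,1],
)

```text
time_s: 38.3
tcp_pos: [0.4972, -0.345, 0.2142]
eef_rot: [180.0, -0.1, 8.8]
contact_force: [0.0, 0.6, -1.2]
gripper_width: 0.0272
```

```bash
python3 d.py .5705 -.0122 .21;  python3 look.py l24 '(250,130,370,230)' '(210,220,400,400)'
```

```text
tcp [ 0.4972 -0.345   0.2142] rot [ 1.7999e+02 -7.0000e-02  8.7700e+00] w 0.02721127533222803 slide mm: [ 123.2 -317.7    4.2]
[ 0.49661277 -0.34478116  0.21275838]
```

View pics/l24.png

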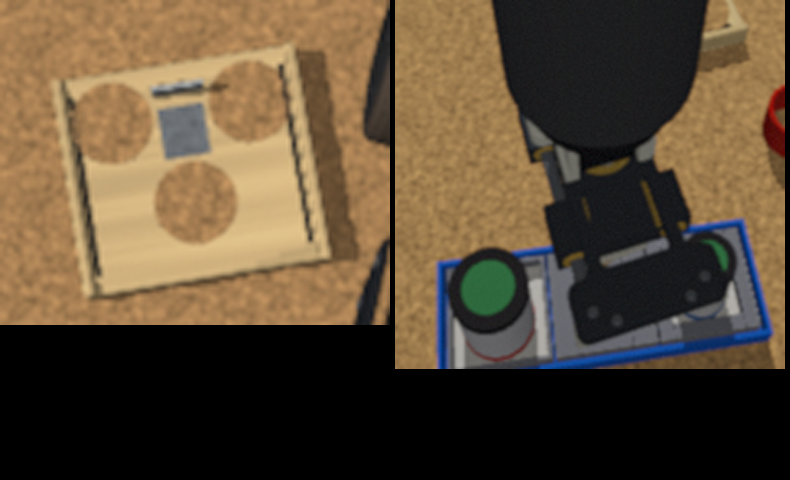

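Run:
```python
from h import *
T=np.load("top_l24.npz")
for n,(x,y) in dict(L=(113,123),M=(248,101),S=(196,202),P=(185,130)).items(): print(n,ray(T,250+(x+.5)/3.25-.5,130+(y+.5)/3.25-.5,.02).round(4))
```

```text
L [0.6311 0.0476 0.02  ]
M [ 0.6466 -0.0565  0.02  ]
S [ 0.5688 -0.0153  0.02  ]
P [ 0.6248 -0.0077  0.02  ]
```

Call:
apply_moves(
  slide=[
    [0.06,-0.16,0],
    [0.14,-0.36,0],
    [0.14,-0.36,0],
    [0.14,-0.36,0],
    [0.14,-0.36,0],
    [0.14,-0.36,0],
    [0.14,-0.36,0],
    [0.14,-0.36,0],
  ],
  turn=[
    [0,0,0],
    [0,0,0],
    [0,0,0],
    [0,0,0],
    [0,0,0],
    [0,0,0],
    [0,0,0],
    [0,0,0],
  ],
  jaw=[1,1,1,1,1,1,1,1],
)

```text
time_s: 39.2
tcp_pos: [0.5586, -0.0622, 0.2128]
eef_rot: [-180.0, 0.1, 8.8]
contact_force: [0.0, -1.3, -2.3]
gripper_width: 0.0276
```

Call:
apply_moves(
  slide=[
    [0.14,-0.36,0],
    [0.05,-0.13,0],
    [0,0,0.2],
    [0,0,0.2],
    [0,0,0.2],
    [0,0,0],
    [0,0,0],
  ],
  turn=[
    [0,0,0],
    [0,0,0],
    [0,0,0],
    [0,0,0],
    [0,0,0],
    [0,0,0],
    [0,0,0],
  ],
  jaw=[1,1,1,1,1,1,1],
)

```text
time_s: 39.9
tcp_pos: [0.5702, -0.0131, 0.1534]
eef_rot: [180.0, 0.1, 8.8]
contact_force: [-0.0, -0.3, -0.4]
gripper_width: 0.0272
```

```bash
python3 d.py .5705 -.0122 .0855;  python3 look.py l25 '(250,130,370,230)' '(270,90,390,230)'
```

```text
tcp [ 0.5702 -0.0131  0.1534] rot [1.7997e+02 8.0000e-02 8.7900e+00] w 0.02721710410867662 slide mm: [ 0.5 -0.9 67.9]
[ 0.57098701 -0.01301012  0.154531  ]
```

View pics/l25.png

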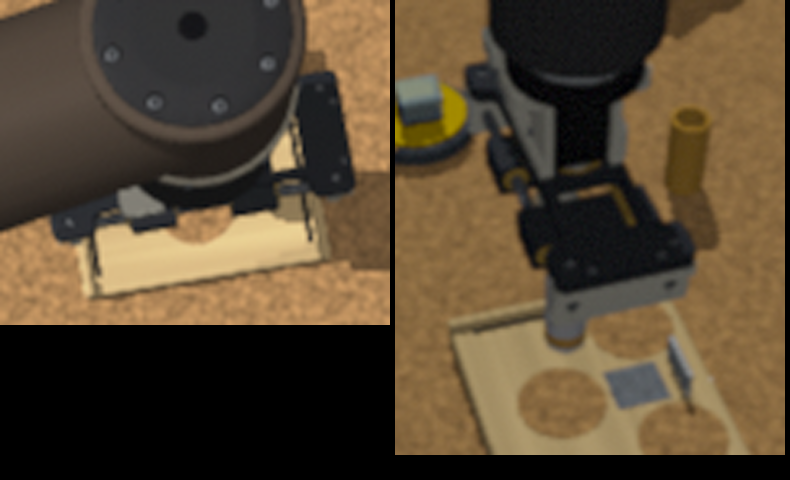

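Call:
apply_moves(
  slide=[
    [0,0,0.2],
    [0,0,0.2],
    [0,0,0.15],
    [0,0,0.05],
    [0,0,0.03],
    [0,0,0],
    [0,0,0],
  ],
  turn=[
    [0,0,0],
    [0,0,0],
    [0,0,0],
    [0,0,0],
    [0,0,0],
    [0,0,0],
    [0,0,0],
  ],
  jaw=[1,1,1,1,1,1,1],
)

```text
time_s: 40.7
tcp_pos: [0.571, -0.0129, 0.0915]
eef_rot: [-180.0, -0.1, 8.8]
contact_force: [-0.1, 0.2, -0.1]
gripper_width: 0.0274
```

Call:
apply_moves(
  slide=[
    [0,0,0.02],
    [0,0,0.02],
    [0,0,0.01],
    [0,0,0],
    [0,0,0],
  ],
  turn=[
    [0,0,0],
    [0,0,0],
    [0,0,0],
    [0,0,0],
    [0,0,0],
  ],
  jaw=[1,1,1,1,1],
)

```text
time_s: 41.2
tcp_pos: [0.5704, -0.013, 0.0856]
eef_rot: [-180.0, 0.0, 8.8]
contact_force: [-0.2, -0.2, -0.6]
gripper_width: 0.0275
```

Call:
apply_moves(
  slide=[
    [0,0,0.01],
    [0,0,0],
    [0,0,0],
  ],
  turn=[
    [0,0,0],
    [0,0,0],
    [0,0,0],
  ],
  jaw=[1,1,1],
)

```text
time_s: 41.5
tcp_pos: [0.5707, -0.013, 0.0854]
eef_rot: [180.0, -0.0, 8.8]
contact_force: [-2.5, 0.7, 6.9]
gripper_width: 0.0274
```

Contact; release and go to the large cell.

Call:
apply_moves(
  slide=[
    [0,0,0],
    [0,0,0],
    [0,0,0],
    [0,0,0],
    [0,0,0],
    [0,0,-0.2],
    [0,0,-0.4],
    [0,0,-0.4],
  ],
  turn=[
    [0,0,0],
    [0,0,0],
    [0,0,0],
    [0,0,0],
    [0,0,0],
    [0,0,0],
    [0,0,0],
    [0,0,0],
  ],
  jaw=[0.8,0.6,0.4,0.2,0,0,0,0],
)

```text
time_s: 42.3
tcp_pos: [0.5698, -0.0133, 0.185]
eef_rot: [180.0, 0.1, 8.8]
contact_force: [1.0, 0.3, -0.2]
gripper_width: 0.0773
```

```bash
python3 d.py .4113 -.344 .19;  python3 look.py l26 '(250,130,370,230)' '(270,90,390,230)'
```

```text
tcp [ 0.5698 -0.0133  0.185 ] rot [1.7998e+02 1.3000e-01 8.7800e+00] w 0.07729848687782753 slide mm: [-207.2  302.7   -5. ]
[ 0.57365766 -0.01264844  0.19042309]
```

View pics/l26.png

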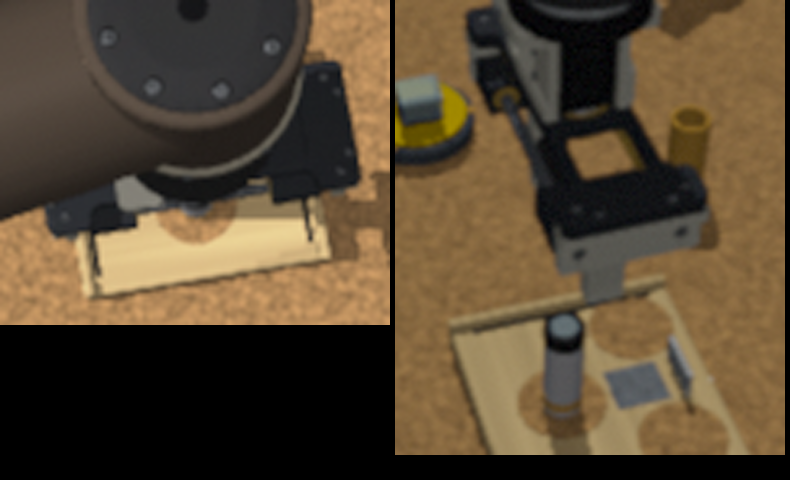

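Call:
apply_moves(
  slide=[
    [-0.14,0.2,0],
    [-0.25,0.36,0],
    [-0.25,0.36,0],
    [-0.25,0.36,0],
    [-0.25,0.36,0],
    [-0.25,0.36,0],
    [-0.25,0.36,0],
    [-0.25,0.36,0],
  ],
  turn=[
    [0,0,0],
    [0,0,0],
    [0,0,0],
    [0,0,0],
    [0,0,0],
    [0,0,0],
    [0,0,0],
    [0,0,0],
  ],
  jaw=[0,0,0,0,0,0,0,0],
)

```text
time_s: 43.2
tcp_pos: [0.4242, -0.3121, 0.1846]
eef_rot: [180.0, -0.0, 8.8]
contact_force: [0.7, -0.8, -0.9]
gripper_width: 0.0875
```

Call:
apply_moves(
  slide=[
    [-0.18,0.31,0],
    [0,0,0],
    [0,0,0],
  ],
  turn=[
    [0,0,0],
    [0,0,0],
    [0,0,0],
  ],
  jaw=[0,0,0],
)

```text
time_s: 43.5
tcp_pos: [0.4115, -0.3447, 0.1842]
eef_rot: [-180.0, 0.0, 8.6]
contact_force: [0.6, 0.2, -1.4]
gripper_width: 0.0876
```

```bash
python3 d.py .4113 -.344 .076;  python3 look.py l27 '(250,130,370,230)' '(190,240,380,400)'
```

```text
tcp [ 0.4115 -0.3447  0.1842] rot [-1.7998e+02  2.0000e-02  8.6400e+00] w 0.08764917066006211 slide mm: [-1.000e-01 -8.000e-01  1.082e+02]
[ 0.41217774 -0.34367249  0.18435448]
```

View pics/l27.png

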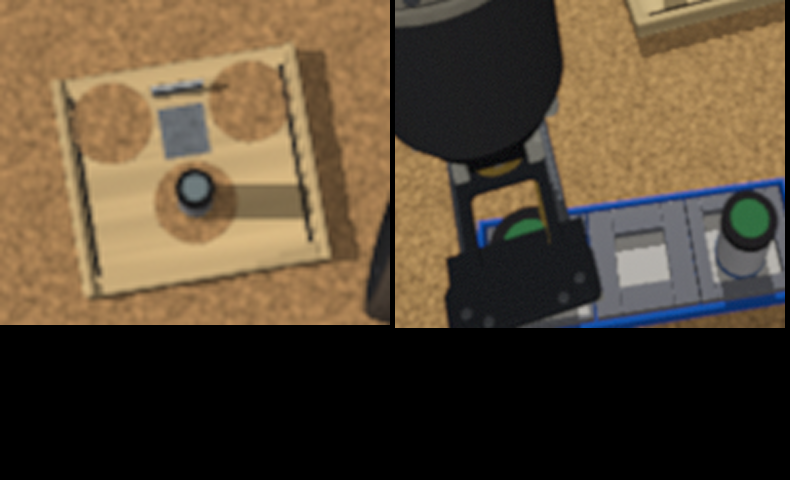

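Call:
apply_moves(
  slide=[
    [0,0,0.1],
    [0,0,0.25],
    [0,0,0.3],
    [0,0,0.2],
    [0,0,0.15],
    [0,0,0.08],
    [0,0,0],
    [0,0,0],
  ],
  turn=[
    [0,0,0],
    [0,0,0],
    [0,0,0],
    [0,0,0],
    [0,0,0],
    [0,0,0],
    [0,0,0],
    [0,0,0],
  ],
  jaw=[0,0,0,0,0,0,0,0],
)

```text
time_s: 44.4
tcp_pos: [0.4126, -0.3439, 0.0769]
eef_rot: [180.0, -0.0, 8.8]
contact_force: [-0.6, -0.2, 0.3]
gripper_width: 0.0874
```

Call:
apply_moves(
  slide=[
    [0,0,0],
    [0,0,0],
    [0,0,0],
    [0,0,0],
    [0,0,0],
    [0,0,0],
    [0,0,0],
    [0,0,0],
  ],
  turn=[
    [0,0,0],
    [0,0,0],
    [0,0,0],
    [0,0,0],
    [0,0,0],
    [0,0,0],
    [0,0,0],
    [0,0,0],
  ],
  jaw=[0.2,0.3,0.6,1,1,1,1,1],
  newtons=35,
)

```text
time_s: 45.2
tcp_pos: [0.4122, -0.3441, 0.0768]
eef_rot: [180.0, -0.0, 8.8]
contact_force: [0.4, 1.4, 5.5]
gripper_width: 0.0596
```

Call:
apply_moves(
  slide=[
    [0,0,-0.1],
    [0,0,-0.2],
    [0,0,-0.3],
    [0,0,-0.3],
    [0,0,-0.3],
    [0,0,-0.2],
    [0,0,0],
    [0,0,0],
  ],
  turn=[
    [0,0,0],
    [0,0,0],
    [0,0,0],
    [0,0,0],
    [0,0,0],
    [0,0,0],
    [0,0,0],
    [0,0,0],
  ],
  jaw=[1,1,1,1,1,1,1,1],
)

```text
time_s: 46.0
tcp_pos: [0.4116, -0.3437, 0.2161]
eef_rot: [-180.0, -0.0, 8.7]
contact_force: [-0.6, -0.2, -4.2]
gripper_width: 0.0596
```

```bash
python3 d.py .6315 .0498 .215
```

```text
tcp [ 0.4116 -0.3437  0.2161] rot [-179.96   -0.      8.75] w 0.059587911694710116 slide mm: [ 277.2 -355.5    1.1]
```

Call:
apply_moves(
  slide=[
    [0.12,-0.15,0],
    [0.23,-0.3,0],
    [0.26,-0.33,0],
    [0.26,-0.33,0],
    [0.26,-0.33,0],
    [0.26,-0.33,0],
    [0.26,-0.33,0],
    [0.26,-0.33,0],
  ],
  turn=[
    [0,0,0],
    [0,0,0],
    [0,0,0],
    [0,0,0],
    [0,0,0],
    [0,0,0],
    [0,0,0],
    [0,0,0],
  ],
  jaw=[1,1,1,1,1,1,1,1],
)

```text
time_s: 46.8
tcp_pos: [0.5632, -0.0731, 0.2145]
eef_rot: [-180.0, 0.2, 8.8]
contact_force: [-0.1, 0.3, -3.5]
gripper_width: 0.0593
```

Call:
apply_moves(
  slide=[
    [0.26,-0.33,0],
    [0.26,-0.33,0],
    [0.23,-0.3,0],
    [0.11,-0.16,0],
    [0,0,0.2],
    [0,0,0.3],
    [0,0,0],
    [0,0,0],
  ],
  turn=[
    [0,0,0],
    [0,0,0],
    [0,0,0],
    [0,0,0],
    [0,0,0],
    [0,0,0],
    [0,0,0],
    [0,0,0],
  ],
  jaw=[1,1,1,1,1,1,1,1],
)

```text
time_s: 47.6
tcp_pos: [0.6309, 0.0484, 0.1656]
eef_rot: [179.9, 0.2, 8.8]
contact_force: [0.6, -0.3, -1.7]
gripper_width: 0.0597
```

```bash
python3 d.py .6325 .0498 .089;  python3 look.py l28 '(250,130,370,230)' '(270,90,390,230)'
```

```text
tcp [0.6309 0.0484 0.1656] rot [179.94   0.18   8.77] w 0.05966563387524179 slide mm: [ 1.8 -1.2 76.6]
[0.63235552 0.0487763  0.16773785]
```

View pics/l28.png

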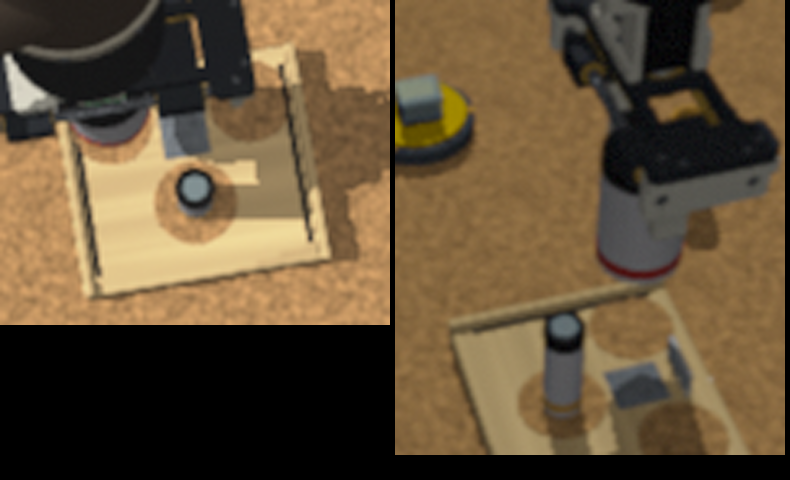

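Call:
apply_moves(
  slide=[
    [0,0,0.2],
    [0,0,0.2],
    [0,0,0.15],
    [0,0,0.1],
    [0,0,0.05],
    [0,0,0.03],
    [0,0,0],
    [0,0,0],
  ],
  turn=[
    [0,0,0],
    [0,0,0],
    [0,0,0],
    [0,0,0],
    [0,0,0],
    [0,0,0],
    [0,0,0],
    [0,0,0],
  ],
  jaw=[1,1,1,1,1,1,1,1],
)

```text
time_s: 48.5
tcp_pos: [0.6322, 0.0491, 0.0944]
eef_rot: [-180.0, -0.1, 8.8]
contact_force: [0.5, 0.2, -3.4]
gripper_width: 0.0596
```

```bash
python3 d.py .6325 .0488 .089;  python3 look.py l29 '(260,140,340,200)' '(300,120,390,220)'
```

```text
tcp [0.6322 0.0491 0.0944] rot [-1.7999e+02 -7.0000e-02  8.7800e+00] w 0.059628470907213724 slide mm: [0.3 0.4 5.4]
[0.63205764 0.04916336 0.09425173]
```

View pics/l29.png

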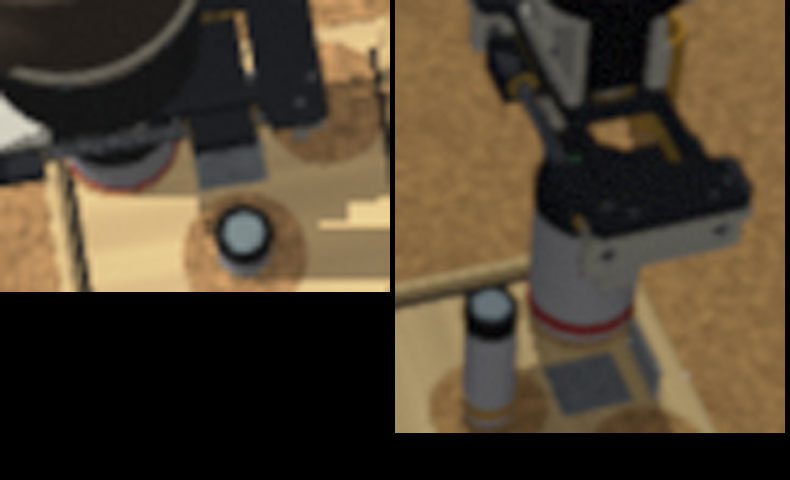

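Call:
apply_moves(
  slide=[
    [0,0,0.02],
    [0,0,0.02],
    [0,0,0.01],
    [0,0,0],
    [0,0,0],
  ],
  turn=[
    [0,0,0],
    [0,0,0],
    [0,0,0],
    [0,0,0],
    [0,0,0],
  ],
  jaw=[1,1,1,1,1],
)

```text
time_s: 49.1
tcp_pos: [0.6317, 0.0491, 0.089]
eef_rot: [180.0, -0.0, 8.8]
contact_force: [-2.6, 0.7, 2.5]
gripper_width: 0.0595
```

Call:
apply_moves(
  slide=[
    [0,0,0],
    [0,0,0],
    [0,0,0],
    [0,0,0],
    [0,0,-0.2],
    [0,0,-0.4],
    [0,0,-0.4],
    [0,0,-0.1],
  ],
  turn=[
    [0,0,0],
    [0,0,0],
    [0,0,0],
    [0,0,0],
    [0,0,0],
    [0,0,0],
    [0,0,0],
    [0,0,0],
  ],
  jaw=[0.3,0.1,0,0,0,0,0,0],
)

```text
time_s: 49.9
tcp_pos: [0.6341, 0.0494, 0.2039]
eef_rot: [-180.0, -0.4, 8.8]
contact_force: [0.9, 0.9, 0.4]
gripper_width: 0.0874
```

```bash
python3 d.py .5815 -.3454 .2
```

```text
tcp [0.6341 0.0494 0.2039] rot [-179.99   -0.44    8.82] w 0.0873609264016712 slide mm: [-112.5  382.     3.9]
```

Call:
apply_moves(
  slide=[
    [-0.06,0.2,0],
    [-0.11,0.38,0],
    [-0.11,0.38,0],
    [-0.11,0.38,0],
    [-0.11,0.38,0],
    [-0.11,0.38,0],
    [-0.11,0.38,0],
    [-0.11,0.38,0],
  ],
  turn=[
    [0,0,0],
    [0,0,0],
    [0,0,0],
    [0,0,0],
    [0,0,0],
    [0,0,0],
    [0,0,0],
    [0,0,0],
  ],
  jaw=[0,0,0,0,0,0,0,0],
)

```text
time_s: 50.7
tcp_pos: [0.5929, -0.2479, 0.1985]
eef_rot: [180.0, -0.0, 8.8]
contact_force: [0.8, -0.6, 0.1]
gripper_width: 0.0876
```

Call:
apply_moves(
  slide=[
    [-0.11,0.38,0],
    [-0.11,0.38,0],
    [-0.07,0.2,0],
    [0,0,0],
    [0,0,0],
  ],
  turn=[
    [0,0,0],
    [0,0,0],
    [0,0,0],
    [0,0,0],
    [0,0,0],
  ],
  jaw=[0,0,0,0,0],
)

```text
time_s: 51.2
tcp_pos: [0.5789, -0.3459, 0.1981]
eef_rot: [-180.0, 0.0, 8.7]
contact_force: [-0.5, 0.7, 0.2]
gripper_width: 0.0879
```

```bash
python3 d.py .5815 -.3454 .076;  python3 look.py l30 '(250,110,400,240)' '(270,130,430,390)'
```

```text
tcp [ 0.5789 -0.3459  0.1981] rot [-1.7998e+02  2.0000e-02  8.7000e+00] w 0.08794169570047418 slide mm: [ 2.600e+00 -1.000e-01  1.221e+02]
[ 0.57942602 -0.34489098  0.19841885]
```

View pics/l30.png

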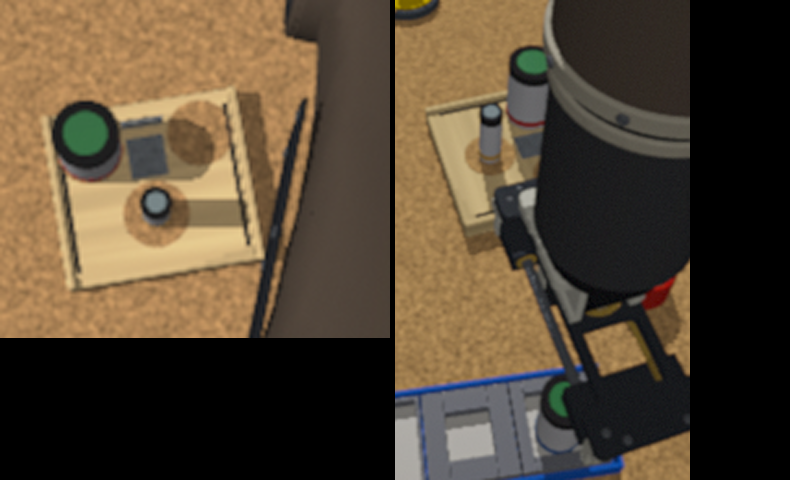

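Call:
apply_moves(
  slide=[
    [0.02,0,0.1],
    [0,0,0.25],
    [0,0,0.3],
    [0,0,0.3],
    [0,0,0.17],
    [0,0,0.1],
    [0,0,0],
    [0,0,0],
  ],
  turn=[
    [0,0,0],
    [0,0,0],
    [0,0,0],
    [0,0,0],
    [0,0,0],
    [0,0,0],
    [0,0,0],
    [0,0,0],
  ],
  jaw=[0,0,0,0,0,0,0,0],
)

```text
time_s: 52.1
tcp_pos: [0.5819, -0.3451, 0.0772]
eef_rot: [180.0, -0.0, 8.8]
contact_force: [-1.4, 0.5, 0.7]
gripper_width: 0.0876
```

Call:
apply_moves(
  slide=[
    [0,0,0],
    [0,0,0],
    [0,0,0],
    [0,0,0],
    [0,0,0],
    [0,0,0],
    [0,0,0],
    [0,0,0],
  ],
  turn=[
    [0,0,0],
    [0,0,0],
    [0,0,0],
    [0,0,0],
    [0,0,0],
    [0,0,0],
    [0,0,0],
    [0,0,0],
  ],
  jaw=[0.3,0.5,0.7,1,1,1,1,1],
  newtons=30,
)

```text
time_s: 52.9
tcp_pos: [0.5813, -0.3454, 0.0766]
eef_rot: [180.0, -0.0, 8.8]
contact_force: [0.8, 0.0, 0.6]
gripper_width: 0.0437
```

Call:
apply_moves(
  slide=[
    [0,0,0],
    [0,0,-0.1],
    [0,0,-0.2],
    [0,0,-0.3],
    [0,0,-0.3],
    [0,0,-0.3],
    [0,0,-0.2],
    [0,0,0],
  ],
  turn=[
    [0,0,0],
    [0,0,0],
    [0,0,0],
    [0,0,0],
    [0,0,0],
    [0,0,0],
    [0,0,0],
    [0,0,0],
  ],
  jaw=[1,1,1,1,1,1,1,1],
)

```text
time_s: 53.7
tcp_pos: [0.5826, -0.3459, 0.2209]
eef_rot: [179.8, -0.3, 8.8]
contact_force: [0.4, -1.0, -2.3]
gripper_width: 0.0435
```

```bash
python3 d.py .648 -.0553 .215
```

```text
tcp [ 0.5826 -0.3459  0.2209] rot [179.83  -0.3    8.8 ] w 0.04347196049005869 slide mm: [ 109.1 -277.2    5.9]
```

Call:
apply_moves(
  slide=[
    [0.06,-0.15,0],
    [0.13,-0.33,0],
    [0.14,-0.38,0],
    [0.14,-0.38,0],
    [0.14,-0.38,0],
    [0.14,-0.38,0],
    [0.14,-0.38,0],
    [0.12,-0.25,0],
  ],
  turn=[
    [0,0,0],
    [0,0,0],
    [0,0,0],
    [0,0,0],
    [0,0,0],
    [0,0,0],
    [0,0,0],
    [0,0,0],
  ],
  jaw=[1,1,1,1,1,1,1,1],
)

```text
time_s: 54.5
tcp_pos: [0.6401, -0.0667, 0.2151]
eef_rot: [-180.0, 0.1, 8.9]
contact_force: [-0.1, -0.2, -1.5]
gripper_width: 0.0435
```

Call:
apply_moves(
  slide=[
    [0.08,-0.14,0],
    [0,0,0.2],
    [0,0,0.3],
    [0,0,0],
    [0,0,0],
  ],
  turn=[
    [0,0,0],
    [0,0,0],
    [0,0,0],
    [0,0,0],
    [0,0,0],
  ],
  jaw=[1,1,1,1,1],
)

```text
time_s: 55.0
tcp_pos: [0.6462, -0.0552, 0.166]
eef_rot: [180.0, 0.1, 8.8]
contact_force: [0.8, -1.0, -1.2]
gripper_width: 0.0433
```

```bash
python3 d.py .648 -.0555 .0887;  python3 look.py l31 '(250,110,400,240)' '(290,110,410,240)'
```

```text
tcp [ 0.6462 -0.0552  0.166 ] rot [1.7997e+02 1.4000e-01 8.7700e+00] w 0.04331018682762259 slide mm: [ 1.8  0.6 77.3]
[ 0.64743313 -0.05515297  0.16788041]
```

View pics/l31.png

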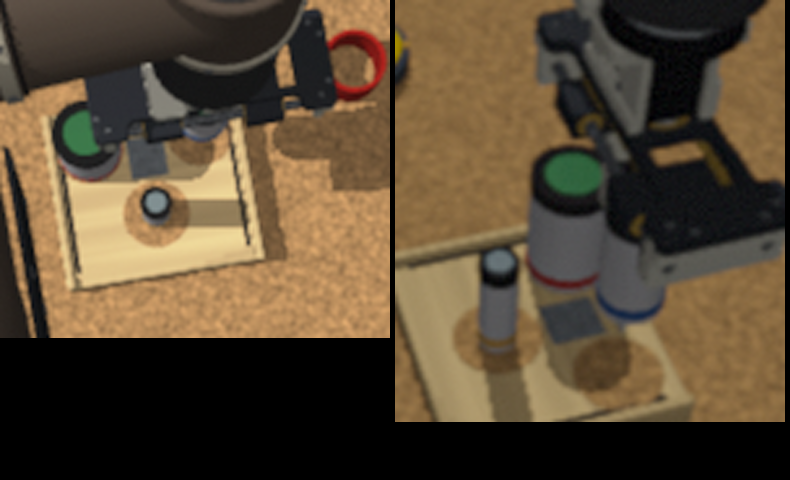

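Call:
apply_moves(
  slide=[
    [0,0,0.2],
    [0,0,0.2],
    [0,0,0.15],
    [0,0,0.1],
    [0,0,0.05],
    [0,0,0.03],
    [0,0,0],
    [0,0,0],
  ],
  turn=[
    [0,0,0],
    [0,0,0],
    [0,0,0],
    [0,0,0],
    [0,0,0],
    [0,0,0],
    [0,0,0],
    [0,0,0],
  ],
  jaw=[1,1,1,1,1,1,1,1],
)

```text
time_s: 55.9
tcp_pos: [0.6472, -0.0549, 0.0943]
eef_rot: [180.0, -0.1, 8.8]
contact_force: [-0.4, 0.6, -2.4]
gripper_width: 0.0436
```

Call:
apply_moves(
  slide=[
    [0,0,0.02],
    [0,0,0.02],
    [0,0,0.01],
    [0,0,0],
    [0,0,0],
  ],
  turn=[
    [0,0,0],
    [0,0,0],
    [0,0,0],
    [0,0,0],
    [0,0,0],
  ],
  jaw=[1,1,1,1,1],
)

```text
time_s: 56.4
tcp_pos: [0.6468, -0.0549, 0.0887]
eef_rot: [180.0, -0.0, 8.8]
contact_force: [-0.7, 1.3, -1.5]
gripper_width: 0.0436
```

Call:
apply_moves(
  slide=[
    [0,0,0.01],
    [0,0,0],
    [0,0,0],
  ],
  turn=[
    [0,0,0],
    [0,0,0],
    [0,0,0],
  ],
  jaw=[1,1,1],
)

```text
time_s: 56.7
tcp_pos: [0.647, -0.0549, 0.0886]
eef_rot: [180.0, -0.1, 8.8]
contact_force: [-1.5, 0.2, 5.9]
gripper_width: 0.0435
```

Call:
apply_moves(
  slide=[
    [0,0,0],
    [0,0,0],
    [0,0,0],
    [0,0,0],
    [0,0,0],
    [0,0,-0.2],
    [0,0,-0.4],
    [0,0,-0.4],
  ],
  turn=[
    [0,0,0],
    [0,0,0],
    [0,0,0],
    [0,0,0],
    [0,0,0],
    [0,0,0],
    [0,0,0],
    [0,0,0],
  ],
  jaw=[0.4,0.2,0.1,0,0,0,0,0],
)

```text
time_s: 57.5
tcp_pos: [0.6461, -0.055, 0.1879]
eef_rot: [180.0, 0.1, 8.8]
contact_force: [0.9, -0.0, -0.6]
gripper_width: 0.0876
```

Call:
apply_moves(
  slide=[
    [0,0,-0.4],
    [-0.1,0.3,0],
    [-0.2,0.35,0],
    [-0.2,0.35,0],
    [-0.2,0.35,0],
    [-0.2,0.35,0],
    [-0.1,0.2,0],
    [0,0,0],
  ],
  turn=[
    [0,0,0],
    [0,0,0],
    [0,0,0],
    [0,0,0],
    [0,0,0],
    [0,0,0],
    [0,0,0],
    [0,0,0],
  ],
  jaw=[0,0,0,0,0,0,0,0],
)

```text
time_s: 58.3
tcp_pos: [0.5756, -0.2605, 0.2275]
eef_rot: [180.0, 0.0, 8.6]
contact_force: [0.7, -0.2, 0.0]
gripper_width: 0.0876
```

```bash
python3 look.py l32 '(150,90,410,280)' '(230,80,440,320)'
python3 - <<'E'
from h import *
np.set_printoptions(precision=4,suppress=True)
for k in("top","side"):
  for f in("0","_l32"):
    c=np.load(f"{k}{f}.npz");h=cv2.cvtColor(c["pixels"],cv2.COLOR_BGR2HSV).astype(int);H,Sa,V=h[...,0],h[...,1],h[...,2]
    print(k,f,"green",[b[0].tolist() for b in blobs((abs(H-70)<20)&(Sa>90)&(V>30))],"red",[b for b in blobs(((H<5)|(H>175))&(Sa>180)&(V>60),30)])
E
```

```text
[ 0.57666047 -0.25831951  0.22746158]
top 0 green [[327.64, 153.51], [281.7, 160.42], [573.62, 251.02]] red [(array([385.24, 134.61]), [372, 122, 27, 27, 238]), (array([631.74, 262.31]), [619, 259, 21, 7, 102])]
top _l32 green [[282.35, 160.74], [573.34, 251.04]] red [(array([631.31, 262.22]), [619, 259, 21, 7, 111])]
side 0 green [[344.86, 162.55], [362.4, 199.52]] red [(array([ 24.63, 109.08]), [0, 78, 58, 66, 2384]), (array([405.51, 278.52]), [391, 261, 32, 36, 637])]
side _l32 green [] red [(array([407.75, 289.45]), [393, 275, 30, 22, 228])]
```

View pics/l32.png

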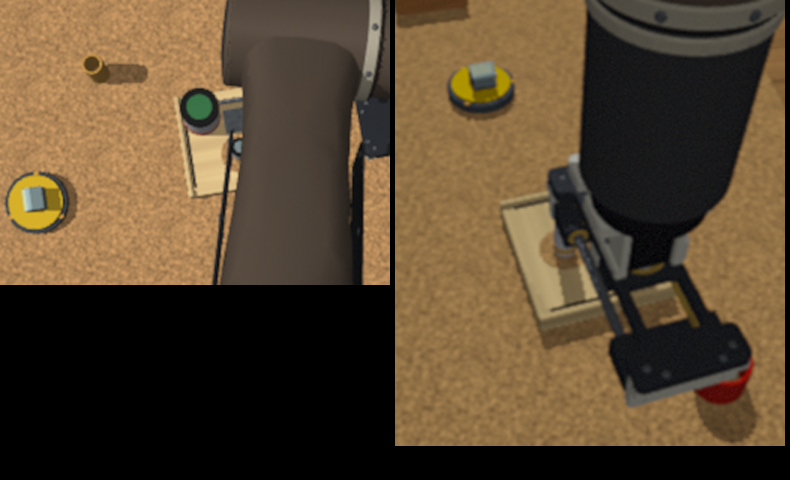

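Call:
apply_moves(
  slide=[
    [-0.3,0.2,0],
    [-0.3,0.3,0],
    [-0.3,0.3,0],
    [-0.3,0.35,0],
    [-0.2,0.35,0],
    [-0.1,0.3,0],
    [0,0,0],
    [0,0,0],
  ],
  turn=[
    [0,0,0],
    [0,0,0],
    [0,0,0],
    [0,0,0],
    [0,0,0],
    [0,0,0],
    [0,0,0],
    [0,0,0],
  ],
  jaw=[0,0,0,0,0,0,0,0],
)

```text
time_s: 59.2
tcp_pos: [0.4564, -0.4585, 0.227]
eef_rot: [-180.0, 0.0, 8.8]
contact_force: [0.4, 0.3, 0.2]
gripper_width: 0.0879
```

```bash
python3 look.py l33 '(150,90,410,280)' '(230,80,440,320)'
python3 - <<'E'
from h import *
np.set_printoptions(precision=4,suppress=True)
for k in("top","side"):
  for f in("0","_l33"):
    c=np.load(f"{k}{f}.npz");h=cv2.cvtColor(c["pixels"],cv2.COLOR_BGR2HSV).astype(int);H,Sa,V=h[...,0],h[...,1],h[...,2]
    print(k,f,"green",[b[0].tolist() for b in blobs((abs(H-70)<20)&(Sa>90)&(V>30))],"red",[b[0].tolist() for b in blobs(((H<5)|(H>175))&(Sa>180)&(V>60),30)],"y",[b[0].tolist() for b in blobs((abs(H-26)<6)&(Sa>200)&(V>120),200)])
E
```

```text
[ 0.45678582 -0.45762419  0.22741329]
top 0 green [[327.64, 153.51], [281.7, 160.42], [573.62, 251.02]] red [[385.24, 134.61], [631.74, 262.31]] y [[173.5, 224.38]]
top _l33 green [[327.2, 153.91], [282.41, 160.75], [572.46, 252.41]] red [[385.19, 134.19], [631.47, 262.15]] y [[171.64, 225.88]]
side 0 green [[344.86, 162.55], [362.4, 199.52]] red [[24.63, 109.08], [405.51, 278.52]] y [[49.58, 48.39], [275.76, 124.27]]
side _l33 green [] red [[405.29, 278.68]] y []
```

View pics/l33.png

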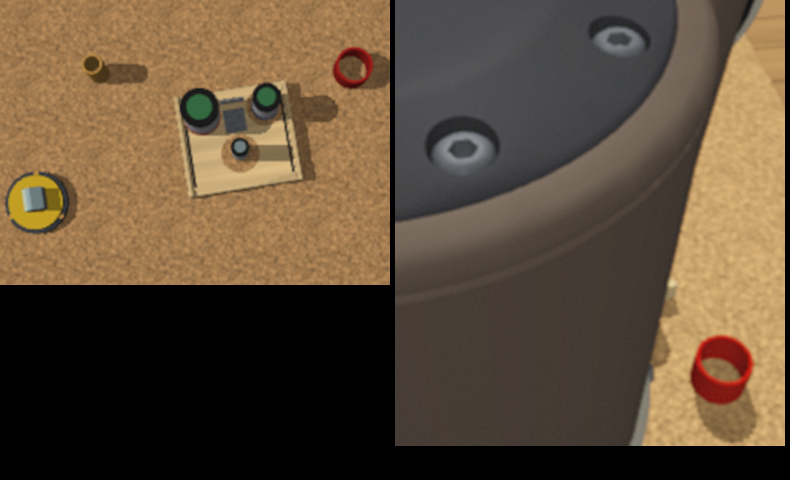

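Run:
```python
from h import *
c=np.load("top_l33.npz");h=cv2.cvtColor(c["pixels"],cv2.COLOR_BGR2HSV).astype(int)
m=(h[...,1]<90)&(h[...,2]>70);m[:, :160]=0;m[:,190:]=0;m[:208]=0;m[245:]=0
for b in blobs(m,30):print(b,ray(c,*b[0],.047).round(4))
print("stage .4931 .323 (top), .495 .3253 (side)")
from plant import r
r.close_job()
```

```text
(array([171.7 , 222.13]), [165, 214, 15, 17, 208]) [0.4967 0.32   0.047 ]
stage .4931 .323 (top), .495 .3253 (side)
the job is handed in; nothing more can be done
```

The job is handed in at about 59 s of the 138 s allowed. No verdict is reported back, so the results below are my own checks.

**What I did**
1. I moved the medium, large and small barrels into the far, near and middle tote compartments, which match their sizes.
2. I set the prism on the yellow stage and released it.
3. I returned each barrel to its own bay: large left, medium right, small in front.

**Last checks**
- **Barrels:** the final top picture shows all three upright. The medium and large tops are within about 0.8 pixel (2 mm) of where they started. The small barrel was within about 0.3 pixel (under 1 mm) when checked just after it was put back.
- **Prism:** it stands upright about 5 mm from the stage centre, against the 15 mm limit.
- **Hood and tube:** the hood moved less than 0.5 pixel. The tube looks upright and in place, but I did not measure it.
- **Arm:** it is clear of everything, with the gripper open.

**Disagreements and gaps**
- The two cameras differed by 2 to 4 mm in places, so I checked positions against the arm's grip positions and the stand's bay marks.
- In the last side picture the arm hid the stand and stage, so the final check of the barrels and prism rests on the top camera.

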